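Make the gas line safe on an interlocked double block-and-bleed manifold

ROBOT

A 6-joint arm with a two-finger parallel gripper is mounted at the origin on the work surface. World frame = base frame: x ahead of the robot, y to its left, z up, the work surface at z = 0. Lengths are in m, angles in degrees, forces in N, time in s.
With the tool pointing down it reaches from about 0.35 to 0.875 m from the base axis. Payload 4.2 kg.
Tool frame: the origin (TCP) lies midway between the tips of the shut fingers; the grasp point (between the pads) lies 19 mm behind it; z points along the fingers, y is the line along which they close (so a half turn about z gives the same grasp; the last joint's range is limited). The gripper opens to 87 mm and grips with 3 to 60 N. Pads are 19 mm wide; open, the fingers measure 117 mm over their backs; the gripper's body (75 mm by 190 mm) begins 51 mm behind the grasp point.
Start: joints at [-58.694, 22.042, 0.453, 0, -68.411, -14.817], TCP at [0.177, -0.599, 0.223] pointing down, gripper open.
Joint ranges: [-179.83, 179.83], [-69.29, 118.12], [-61.27, 80.66], [-181.25, 117.63], [-171.15, -9.14], [-177.46, 177.46]. Speed limits (degrees/s): [159.86, 159.86, 180, 180, 180, 180].

INTERFACE

Orientations are given as a 3x3 rotation matrix whose columns are the frame's x, y, z axes.
In Python, from station import sense, capture, camera_params, finish_job gives the robot as it stands.
- The arm moves only by the tool drive_tool, never from a script. Its argument "rows" is a list of rows, each an object of numbers: "tx", "ty", "tz": the shift along the tool's x, y, z in cm; "ax", "ay", "az": the turn, a rotation vector about the tool's x, y, z in rad; "claw": the finger opening in cm, from 0 to 8.7. In form: [{"tx": .., "ty": .., "tz": .., "ax": .., "ay": .., "az": .., "claw": ..}, ...]. A call has 1 to 10 rows; each row shifts and turns the commanded pose from where the row before left it, along the tool's axes as they then stand; what a row does not reach is not made up. A row lasts 1/12 s, in which the tool goes at most 41.7 mm and 7.16 degrees, less where a joint would pass 70% of its speed; a pose out of reach is approached as far as the arm can. A call with a gripper value outside its range is refused whole. The fingers move at their own pace and stop on an object; the grip force is fixed at half the most. Time passes only in rows, so rows that do not move let the fingers close. It gives the time, the measured TCP pose, the force, the opening and the grip force at its end, in the units of the state.
- sense(): the state, without advancing time (a new reading comes with each control period).
- capture(name): name is "side" or "top"; returns (picture, depth): 480x640x3 uint8, red, green, blue; 480x640 float32, m along the optical axis (not along the pixel's ray), 0 where there is no reading.
- camera_params(name): a dict with "intrinsics" (3x3 intrinsics, pixels), "R" (3x3) and "t" (3): a world point X has camera coordinates R X + t. Camera axes: x right, y down, z forward; pixel columns grow to the right and rows downward; lengths in m; the calibration is good to about 2 mm. A picture is of the moment at which its call begins. camera_params takes no time and is no camera call.
- finish_job(): hands the job in; it is judged then, once.
The state is a dict: "time_s": time; "joints": joint angles; "joint_velocities": joint speeds; "effort": joint torques, N m; "tcp_pos": TCP position; "ee_rot": TCP orientation; "wrist_force": force on the tool from outside, world axes, zero at the start; "moment": the same for the moment, N m; "gripper_width": opening from 0.0 (shut) to 1.0 (fully open); "gripper_force": force on a finger pad.
Only numpy, scipy, OpenCV 4.12 (cv2) and the standard library are available. Lean on these libraries where they do the work, as an engineer would, in place of code of your own. Each camera call takes 0.05 s, during which the arm holds its last target. There are 200 camera calls.

TASK

Make the gas line safe on the interlocked double block-and-bleed manifold: swing both blue block levers fully home to shut, then swing the red bleed lever fully home to open. The interlock lets the blocks be shut only in the reverse of the order in which they were opened, and nobody noted which that was, so feel for it: a held lever gives a little and then stops - ease off and leave it until it is released, and never push on the manifold with more than 25 newtons. Leave the glassware and the spanner where they are.

Things in the scene. Friction and masses are not known exactly. Their poses are not given: they have to be found in the camera images.
- manifold: Gas manifold fixed to the bench: base plate 110 (x) x 400 (y) x 12 mm, pipe along y with three valves 135 mm apart, over them the grey interlock housing, 84 x 350 mm, top 102 mm above the bench. Origin: underside, below the bleed stem; x points away from the robot, y to its left, within 0.25 rad. Gauge at x +100 mm, 87 mm high; pipe ends at y +-240 mm, 40 mm up. The levers are its highest parts.
- block_left (a joint): Angle of the left block lever (y +135 mm, blue sleeve), rad. 0 = open, pointing to the manifold's +y; pi/2 = shut, pointing to its -x, at a hard stop. Shuts counter-clockwise seen from above. Starts at 0 to 0.08; stays where left. Free, 4 to 6 N at mid sleeve turn it, light click at 55 to 80 degrees. Held, it stops at 8 degrees, springing to 12 when pushed. At first one block is held, unseen which.
- block_right (a joint): Angle of the right block lever (y -135 mm, blue sleeve), rad, mirror of the left: 0 = open, pointing to the manifold's -y; pi/2 = shut, pointing to its -x; shuts clockwise. Starts at 0 to 0.08. Free, 5 to 8 N turn it; held, it stops at 8 degrees, springing to 12 when pushed. The held block is released when the free one is shut; a block left more than 3 degrees short of its stop makes the next lever jam.
- bleed (a joint): Angle of the middle, bleed lever (red sleeve), rad. 0 = closed, pointing to the manifold's +y; pi/2 = open, pointing to its -x, at a hard stop. Opens counter-clockwise from above. Starts at 0 to 0.08. Held until both blocks are fully home: it stops at 15 degrees, springing to 23 when pushed, and drags on the blocks if left there. Then 4 to 7 N at mid sleeve turn it.
- block_left_grip (a point): Centre of the left block lever's blue sleeve, a bar 55 mm long, 18 mm wide, 12 mm high, turning with the lever, 87.5 mm from the stem's axis and 138 mm above the bench. The lever ends 115 mm from the axis; 30 mm or more are free below the sleeve. Its steel flexes about 0.3 mm per N. Its y axis runs along the lever, away from the stem.
- block_right_grip (a point): Centre of the right block lever's blue sleeve, same sizes and distances as the left one. Its own y axis runs along the lever towards the stem.
- bleed_grip (a point): Centre of the bleed lever's red sleeve, 55 mm long, 18 mm wide, 12 mm high, turning with the lever, 64.5 mm from the stem's axis and 138 mm above the bench; the lever ends 92 mm from the axis. The housing's top is 30 mm below the sleeve. Its y axis runs along the lever, away from the stem.
- block_left_stem (a point): Point on the upright axis of the left block lever at the levers' mid height, 138 mm above the bench; fixed. Its axes are those of the manifold.
- block_right_stem (a point): The same for the right block lever.
- bleed_stem (a point): The same for the bleed lever, midway between the other two.
- beaker: Bystander: glass beaker, 68 mm across, 90 mm high, on the bench beyond the right half of the manifold. Origin: centre of its underside.
- reagent: Bystander: amber reagent bottle with a blue cap, 60 mm across, 130 mm high, on the bench beyond the left half of the manifold. Origin: centre of its underside.
- flask: Bystander: conical glass flask, 80 mm across, 108 mm high, on the bench to the left of the manifold. Origin: centre of its underside.
- spanner: Bystander: steel spanner, 160 mm long, flat on the bench between the robot and the manifold. Origin: about its middle, on the bench.

How it is judged:
By the outcome, as a careful person would: the job done as asked, in the order asked, and still so for the second after the job is handed in, with the robot touching nothing.
It also fails if it takes over 72 s, if anything falls off the work surface, if the arm or the gripper's body presses on something with over 40 N, if the wrist force passes 120 N, or if a joint passes its speed limit or range.

## Working session

There is one attempt and no reset: what is moved stays moved. The work goes in short steps, Python scripts to look and compute and a tool call to move; the robot and the scene stay as the last step left them, time stands still between calls to the robot, and variables do not carry over. Pictures are saved under pics/ and viewed, at most 10 in all, crops included, and the job is handed in when it is done.

Besides the shell and the picture viewer there is one more tool, called after "Emit:" as name(argument=value, ...), one argument or row to a line, values as JSON. drive_tool: Moves the arm, as the interface text tells. Its arguments: {"type":"object","properties":{"rows":{"type":"array"}},"required":["rows"]}

```bash
ls; mkdir -p pics; python3 - <<'E'
from station import *
import cv2,numpy as np
s=sense();print({k:np.round(v,3).tolist() for k,v in s.items()})
for n in("top","side"):
    p,d=capture(n);cv2.imwrite(f"pics/{n}0.png",p[:,:,::-1]);np.savez(f"{n}0.npz",p=p,d=d)
    c=camera_params(n);print(n,{k:np.round(v,3).tolist() for k,v in c.items()})
E
```

```text
pics
{'time_s': 0.0, 'joints': [-58.694, 22.092, 0.379, -0.027, -68.411, -14.816], 'joint_velocities': [0.015, -0.029, -0.009, -0.102, -0.073, 0.051], 'effort': [0.001, -39.066, 18.741, 4.22, 0.011, -0.0], 'tcp_pos': [0.177, -0.599, 0.221], 'ee_rot': [[-0.959, -0.284, -0.001], [-0.284, 0.959, 0.002], [0.0, 0.002, -1.0]], 'wrist_force': [-0.513, 0.182, 0.003], 'moment': [-0.017, 0.02, -0.003], 'gripper_force': 0.0, 'gripper_width': 0.998}
top {'intrinsics': [[503.085, 0.0, 320.82], [0.0, 503.085, 233.73], [0.0, 0.0, 1.0]], 'R': [[-0.006, -1.0, -0.009], [-0.987, 0.007, -0.161], [0.161, 0.007, -0.987]], 't': [0.063, 0.602, 0.977]}
side {'intrinsics': [[539.894, 0.0, 319.926], [0.0, 539.894, 243.202], [0.0, 0.0, 1.0]], 'R': [[0.993, -0.118, -0.001], [-0.071, -0.598, -0.798], [0.094, 0.793, -0.603]], 't': [-0.585, 0.168, 0.997]}
```

View pics/top0.png

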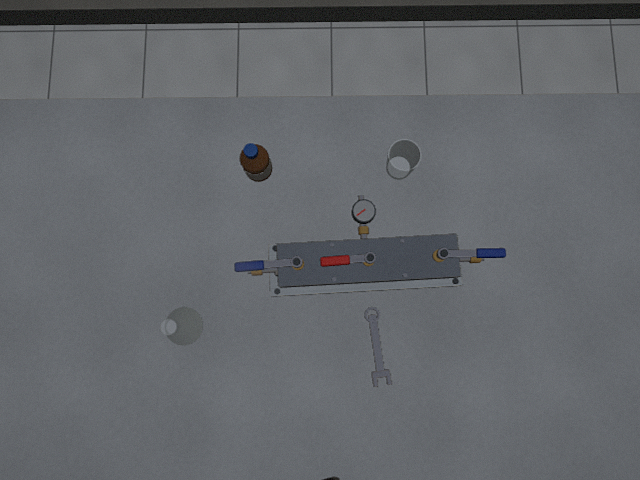

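View pics/side0.png

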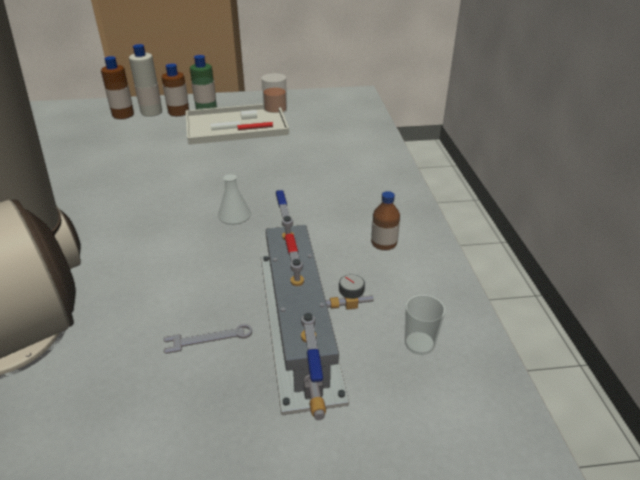

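```bash
cat > h.py <<'E'
from station import *
import cv2,numpy as np
def ray(n,u,v,z):
    c=camera_params(n);R=np.array(c["R"]);t=np.array(c["t"]);K=np.array(c["intrinsics"])
    d=R.T@np.linalg.solve(K,[u,v,1]);o=-R.T@t
    return o+d*(z-o[2])/d[2]
def blobs(n,p,z=.144,amin=60):
    h=cv2.cvtColor(p,cv2.COLOR_RGB2HSV)
    for col,m in(("blue",cv2.inRange(h,(100,120,50),(130,255,255))),("red",cv2.inRange(h,(0,140,60),(8,255,255))|cv2.inRange(h,(172,140,60),(180,255,255)))):
        for c in cv2.findContours(m,cv2.RETR_EXTERNAL,cv2.CHAIN_APPROX_NONE)[0]:
            if cv2.contourArea(c)<amin: continue
            r=cv2.minAreaRect(c);b=cv2.boxPoints(r)
            W=np.array([ray(n,*q,z) for q in b]);e=W[1]-W[0];f=W[2]-W[1]
            l=e if np.linalg.norm(e)>np.linalg.norm(f) else f
            print(n,col,np.round(r[0]),cv2.contourArea(c),"ctr",np.round(W.mean(0)[:2],4),"sz",np.round([np.linalg.norm(e),np.linalg.norm(f)],3),"dir",round(np.degrees(np.arctan2(l[1],l[0]))%180,1))
E
python3 - <<'E'
from h import *
for n in("top","side"): blobs(n,np.load(n+"0.npz")["p"])
E
```

```text
top blue [249. 265.] 117.0 ctr [0.5294 0.1899] sz [0.051 0.015] dir 89.6
top blue [491. 253.] 197.0 ctr [ 0.5484 -0.2533] sz [0.051 0.015] dir 89.6
top blue [250. 150.] 127.5 ctr [0.7488 0.1917] sz [0.027 0.024] dir 89.5
top red [335. 260.] 225.5 ctr [0.5372 0.0326] sz [0.052 0.017] dir 94.0
side blue [314. 365.] 318.0 ctr [ 0.5502 -0.2608] sz [0.017 0.056] dir 90.6
side blue [388. 197.] 75.0 ctr [0.7478 0.1574] sz [0.021 0.039] dir 77.1
side blue [281. 197.] 65.0 ctr [0.5294 0.1837] sz [0.014 0.049] dir 94.9
side blue [171.  69.] 74.0 ctr [0.2307 0.9842] sz [0.027 0.101] dir 97.6
side blue [111.  62.] 80.5 ctr [0.0282 1.0763] sz [0.033 0.102] dir 100.0
side blue [200.  61.] 77.0 ctr [0.315  1.0548] sz [0.028 0.115] dir 95.6
side blue [138.  50.] 76.0 ctr [0.0991 1.1926] sz [0.032 0.113] dir 97.9
side red [290. 242.] 128.0 ctr [0.5377 0.0279] sz [0.017 0.054] dir 93.9
side red [255. 125.] 87.5 ctr [0.4841 0.5338] sz [0.085 0.022] dir 5.5
```

The top view shows the sleeves at about (249,266) left blue, (335,260) red and (491,253) right blue. The stems are at about (297,262), (370,258) and (444,254), with yaw around 2.7°. Estimated stems: left (0.535,0.103), bleed (0.5415,-0.0315), right (0.548,-0.166). The plan is to straddle a sleeve loosely with the fingers and swing it. I'll start with the right lever.

Emit:
drive_tool(
  rows=[
    {"az":-0.12,"claw":3.5},
    {"az":-0.12,"claw":3.5},
    {"az":-0.12,"claw":3.5},
    {"az":-0.12,"claw":3.5},
    {"az":-0.12,"claw":3.5},
    {"az":-0.12,"claw":3.5},
    {"az":-0.12,"claw":3.5},
    {"az":-0.12,"claw":3.5},
    {"az":-0.12,"claw":3.5},
    {"az":-0.12,"claw":3.5},
  ],
)

```text
invalid input at $.rows[0]: expected keys tx, ty, tz, ax, ay, az, claw
```

Emit:
drive_tool(
  rows=[
    {"az":-0.083,"claw":3.5},
    {"tx":-2.3,"ty":-2.48,"claw":3.5},
    {"tx":-2.3,"ty":-2.48,"claw":3.5},
    {"tx":-2.3,"ty":-2.48,"claw":3.5},
    {"tx":-2.3,"ty":-2.48,"claw":3.5},
    {"tx":-2.3,"ty":-2.48,"claw":3.5},
    {"tx":-2.3,"ty":-2.48,"claw":3.5},
    {"tx":-2.3,"ty":-2.48,"claw":3.5},
    {"tx":-2.3,"ty":-2.48,"claw":3.5},
    {"tx":-2.3,"ty":-2.48,"claw":3.5},
  ],
)

```text
invalid input at $.rows[0]: expected keys tx, ty, tz, ax, ay, az, claw
```

Emit:
drive_tool(
  rows=[
    {"tx":-2.3,"ty":-2.48,"claw":3.5},
    {"tx":-2.3,"ty":-2.48,"claw":3.5},
    {"tx":-2.3,"ty":-2.48,"claw":3.5},
    {"tx":-2.3,"ty":-2.48,"claw":3.5},
    {"tx":-2.3,"ty":-2.48,"claw":3.5},
    {"claw":3.5},
    {"claw":3.5},
  ],
)

```text
invalid input at $.rows[0]: expected keys tx, ty, tz, ax, ay, az, claw
```

All keys are needed in every row.

Emit:
drive_tool(
  rows=[
    {"tx":0,"ty":0,"tz":0,"ax":0,"ay":0,"az":-0.12,"claw":3.5},
    {"tx":0,"ty":0,"tz":0,"ax":0,"ay":0,"az":-0.12,"claw":3.5},
    {"tx":0,"ty":0,"tz":0,"ax":0,"ay":0,"az":-0.12,"claw":3.5},
    {"tx":0,"ty":0,"tz":0,"ax":0,"ay":0,"az":-0.12,"claw":3.5},
    {"tx":0,"ty":0,"tz":0,"ax":0,"ay":0,"az":-0.12,"claw":3.5},
    {"tx":0,"ty":0,"tz":0,"ax":0,"ay":0,"az":-0.12,"claw":3.5},
    {"tx":0,"ty":0,"tz":0,"ax":0,"ay":0,"az":-0.12,"claw":3.5},
    {"tx":0,"ty":0,"tz":0,"ax":0,"ay":0,"az":-0.12,"claw":3.5},
    {"tx":0,"ty":0,"tz":0,"ax":0,"ay":0,"az":-0.12,"claw":3.5},
    {"tx":0,"ty":0,"tz":0,"ax":0,"ay":0,"az":-0.12,"claw":3.5},
  ],
)

```text
time_s: 0.93
tcp_pos: [0.1773, -0.5989, 0.2219]
ee_rot: [[-0.077, -0.997, -0.0], [-0.997, 0.077, 0.001], [-0.001, 0.001, -1.0]]
wrist_force: [0.3, 0.0, 0.2]
gripper_width: 0.415
gripper_force: 0.0
```

Emit:
drive_tool(
  rows=[
    {"tx":0,"ty":0,"tz":0,"ax":0,"ay":0,"az":-0.083,"claw":3.5},
    {"tx":-2.3,"ty":-2.48,"tz":0,"ax":0,"ay":0,"az":0,"claw":3.5},
    {"tx":-2.3,"ty":-2.48,"tz":0,"ax":0,"ay":0,"az":0,"claw":3.5},
    {"tx":-2.3,"ty":-2.48,"tz":0,"ax":0,"ay":0,"az":0,"claw":3.5},
    {"tx":-2.3,"ty":-2.48,"tz":0,"ax":0,"ay":0,"az":0,"claw":3.5},
    {"tx":-2.3,"ty":-2.48,"tz":0,"ax":0,"ay":0,"az":0,"claw":3.5},
    {"tx":-2.3,"ty":-2.48,"tz":0,"ax":0,"ay":0,"az":0,"claw":3.5},
    {"tx":-2.3,"ty":-2.48,"tz":0,"ax":0,"ay":0,"az":0,"claw":3.5},
    {"tx":-2.3,"ty":-2.48,"tz":0,"ax":0,"ay":0,"az":0,"claw":3.5},
    {"tx":-2.3,"ty":-2.48,"tz":0,"ax":0,"ay":0,"az":0,"claw":3.5},
  ],
)

```text
time_s: 1.77
tcp_pos: [0.4013, -0.3907, 0.2222]
ee_rot: [[-0.0, -1.0, -0.001], [-1.0, 0.0, 0.001], [-0.001, 0.001, -1.0]]
wrist_force: [-0.1, -0.8, 0.4]
gripper_width: 0.406
gripper_force: 0.0
```

Emit:
drive_tool(
  rows=[
    {"tx":-2.3,"ty":-2.48,"tz":0,"ax":0,"ay":0,"az":0,"claw":3.5},
    {"tx":-2.3,"ty":-2.48,"tz":0,"ax":0,"ay":0,"az":0,"claw":3.5},
    {"tx":-2.3,"ty":-2.48,"tz":0,"ax":0,"ay":0,"az":0,"claw":3.5},
    {"tx":-2.3,"ty":-2.48,"tz":0,"ax":0,"ay":0,"az":0,"claw":3.5},
    {"tx":0,"ty":0,"tz":0,"ax":0,"ay":0,"az":0,"claw":3.5},
    {"tx":0,"ty":0,"tz":0,"ax":0,"ay":0,"az":0,"claw":3.5},
  ],
)

```text
time_s: 2.27
tcp_pos: [0.5006, -0.2989, 0.2218]
ee_rot: [[0.003, -1.0, -0.001], [-1.0, -0.003, 0.001], [-0.001, 0.001, -1.0]]
wrist_force: [0.4, 0.0, -0.9]
gripper_width: 0.403
gripper_force: 0.0
```

Emit:
drive_tool(
  rows=[
    {"tx":-2.3,"ty":-2.42,"tz":0,"ax":0,"ay":0,"az":0,"claw":3.5},
    {"tx":-2.3,"ty":-2.42,"tz":0,"ax":0,"ay":0,"az":0,"claw":3.5},
    {"tx":0,"ty":0,"tz":2,"ax":0,"ay":0,"az":0,"claw":3.5},
    {"tx":0,"ty":0,"tz":2,"ax":0,"ay":0,"az":0,"claw":3.5},
    {"tx":0,"ty":0,"tz":1.5,"ax":0,"ay":0,"az":0,"claw":3.5},
    {"tx":0,"ty":0,"tz":0,"ax":0,"ay":0,"az":0,"claw":3.5},
    {"tx":0,"ty":0,"tz":0,"ax":0,"ay":0,"az":0,"claw":3.5},
  ],
)

```text
time_s: 2.85
tcp_pos: [0.5471, -0.2551, 0.1669]
ee_rot: [[-0.001, -1.0, -0.002], [-1.0, 0.001, 0.0], [-0.0, 0.002, -1.0]]
wrist_force: [0.4, -0.6, 0.1]
gripper_width: 0.402
gripper_force: 0.0
```

```bash
python3 - <<'E'
from h import *
p,d=capture("side")
cv2.imwrite("pics/side1.png",cv2.resize(p[260:460,200:440,::-1],None,fx=3,fy=3))
print(sense()["joints"])
E
```

```text
[-9.63039442e+00  2.24703200e+01 -7.08846727e+00  3.98164190e-02
 -6.04204093e+01  9.55824717e+00]
```

View pics/side1.png

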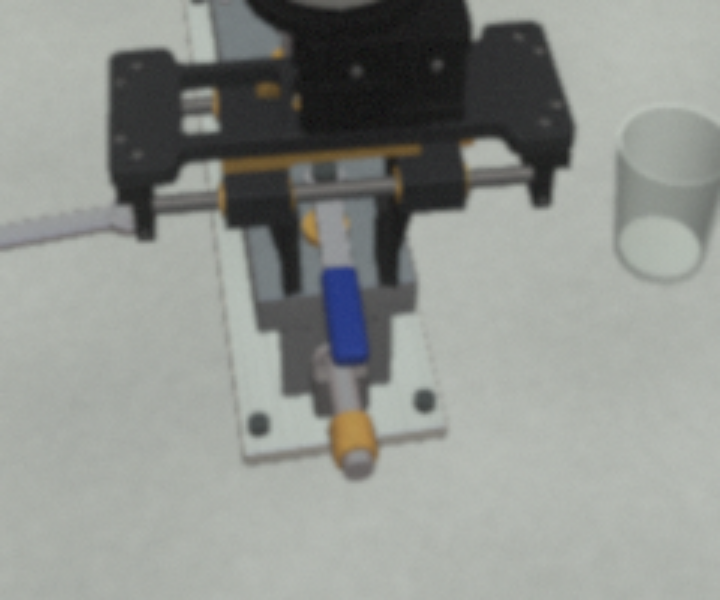

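The fingertips straddle the lever, with tips at crop pixels (293,285) and (388,280) either side of the blue sleeve. Next I'll descend.

Emit:
drive_tool(
  rows=[
    {"tx":0,"ty":0,"tz":1.5,"ax":0,"ay":0,"az":0,"claw":3.5},
    {"tx":0,"ty":0,"tz":1.0,"ax":0,"ay":0,"az":0,"claw":3.5},
    {"tx":0,"ty":0,"tz":1.0,"ax":0,"ay":0,"az":0,"claw":3.5},
    {"tx":0,"ty":0,"tz":1.1,"ax":0,"ay":0,"az":0,"claw":3.5},
    {"tx":0,"ty":0,"tz":0,"ax":0,"ay":0,"az":0,"claw":3.5},
    {"tx":0,"ty":0,"tz":0,"ax":0,"ay":0,"az":0,"claw":3.5},
  ],
)

```text
time_s: 3.4
tcp_pos: [0.5479, -0.2543, 0.1209]
ee_rot: [[0.0, -1.0, -0.002], [-1.0, -0.0, 0.0], [-0.0, 0.002, -1.0]]
wrist_force: [-0.8, 0.2, 0.0]
gripper_width: 0.4
gripper_force: 0.0
```

Emit:
drive_tool(
  rows=[
    {"tx":0,"ty":0.2,"tz":0,"ax":0,"ay":0,"az":0,"claw":3.5},
    {"tx":0,"ty":0.2,"tz":0,"ax":0,"ay":0,"az":0,"claw":3.5},
    {"tx":0,"ty":0,"tz":0,"ax":0,"ay":0,"az":0,"claw":3.5},
    {"tx":0,"ty":0,"tz":0,"ax":0,"ay":0,"az":0,"claw":3.5},
  ],
)

```text
time_s: 3.73
tcp_pos: [0.5443, -0.2543, 0.1222]
ee_rot: [[0.0, -1.0, 0.001], [-1.0, -0.0, -0.0], [0.0, -0.001, -1.0]]
wrist_force: [0.5, 0.4, -0.5]
gripper_width: 0.399
gripper_force: 0.0
```

Emit:
drive_tool(
  rows=[
    {"tx":0,"ty":0.2,"tz":0,"ax":0,"ay":0,"az":0,"claw":3.5},
    {"tx":0,"ty":0.2,"tz":0,"ax":0,"ay":0,"az":0,"claw":3.5},
    {"tx":0,"ty":0,"tz":0,"ax":0,"ay":0,"az":0,"claw":3.5},
    {"tx":0,"ty":0,"tz":0,"ax":0,"ay":0,"az":0,"claw":3.5},
  ],
)

```text
time_s: 4.07
tcp_pos: [0.5407, -0.2543, 0.1218]
ee_rot: [[0.0, -1.0, 0.001], [-1.0, -0.0, -0.0], [0.0, -0.001, -1.0]]
wrist_force: [1.7, -0.2, -0.1]
gripper_width: 0.401
gripper_force: 0.7
```

Emit:
drive_tool(
  rows=[
    {"tx":0,"ty":0.15,"tz":0,"ax":0,"ay":0,"az":0,"claw":3.5},
    {"tx":0,"ty":0.15,"tz":0,"ax":0,"ay":0,"az":0,"claw":3.5},
    {"tx":0,"ty":0,"tz":0,"ax":0,"ay":0,"az":0,"claw":3.5},
  ],
)

```text
time_s: 4.32
tcp_pos: [0.5393, -0.2544, 0.1218]
ee_rot: [[0.0, -1.0, 0.005], [-1.0, -0.0, -0.001], [0.001, -0.005, -1.0]]
wrist_force: [6.0, 0.3, -3.6]
gripper_width: 0.401
gripper_force: 2.9
```

Emit:
drive_tool(
  rows=[
    {"tx":0,"ty":0.15,"tz":0,"ax":0,"ay":0,"az":0,"claw":3.5},
    {"tx":0,"ty":0.15,"tz":0,"ax":0,"ay":0,"az":0,"claw":3.5},
    {"tx":0,"ty":0,"tz":0,"ax":0,"ay":0,"az":0,"claw":3.5},
  ],
)

```text
time_s: 4.57
tcp_pos: [0.5365, -0.2546, 0.1219]
ee_rot: [[0.0, -1.0, 0.006], [-1.0, -0.0, -0.001], [0.001, -0.006, -1.0]]
wrist_force: [5.8, -1.6, -2.5]
gripper_width: 0.4
gripper_force: 3.2
```

Emit:
drive_tool(
  rows=[
    {"tx":0,"ty":0.1,"tz":0,"ax":0,"ay":0,"az":0,"claw":3.5},
    {"tx":0,"ty":0.1,"tz":0,"ax":0,"ay":0,"az":0,"claw":3.5},
    {"tx":0,"ty":0,"tz":0,"ax":0,"ay":0,"az":0,"claw":3.5},
  ],
)

```text
time_s: 4.82
tcp_pos: [0.5346, -0.2547, 0.1219]
ee_rot: [[0.0, -1.0, 0.006], [-1.0, -0.0, -0.001], [0.001, -0.006, -1.0]]
wrist_force: [6.3, -1.2, -3.8]
gripper_width: 0.408
gripper_force: 3.3
```

Emit:
drive_tool(
  rows=[
    {"tx":0,"ty":0.1,"tz":0,"ax":0,"ay":0,"az":0,"claw":3.5},
    {"tx":0,"ty":0.1,"tz":0,"ax":0,"ay":0,"az":0,"claw":3.5},
    {"tx":0,"ty":0,"tz":0,"ax":0,"ay":0,"az":0,"claw":3.5},
  ],
)

```text
time_s: 5.07
tcp_pos: [0.5327, -0.2547, 0.1219]
ee_rot: [[0.0, -1.0, 0.006], [-1.0, -0.0, -0.001], [0.001, -0.006, -1.0]]
wrist_force: [6.6, -2.2, -3.8]
gripper_width: 0.398
gripper_force: 3.3
```

Emit:
drive_tool(
  rows=[
    {"tx":0,"ty":0.1,"tz":0,"ax":0,"ay":0,"az":0,"claw":3.5},
    {"tx":0,"ty":0.1,"tz":0,"ax":0,"ay":0,"az":0,"claw":3.5},
    {"tx":0,"ty":0,"tz":0,"ax":0,"ay":0,"az":0,"claw":3.5},
  ],
)

```text
time_s: 5.32
tcp_pos: [0.5306, -0.2548, 0.1219]
ee_rot: [[0.0, -1.0, 0.006], [-1.0, -0.0, -0.001], [0.001, -0.006, -1.0]]
wrist_force: [6.8, -2.0, -3.5]
gripper_width: 0.405
gripper_force: 3.3
```

Emit:
drive_tool(
  rows=[
    {"tx":0,"ty":0.1,"tz":0,"ax":0,"ay":0,"az":0,"claw":3.5},
    {"tx":0,"ty":0.1,"tz":0,"ax":0,"ay":0,"az":0,"claw":3.5},
    {"tx":0,"ty":0,"tz":0,"ax":0,"ay":0,"az":0,"claw":3.5},
  ],
)

```text
time_s: 5.57
tcp_pos: [0.5286, -0.2547, 0.1219]
ee_rot: [[0.0, -1.0, 0.006], [-1.0, -0.0, -0.001], [0.001, -0.006, -1.0]]
wrist_force: [6.4, -2.2, -4.1]
gripper_width: 0.406
gripper_force: 3.2
```

Emit:
drive_tool(
  rows=[
    {"tx":0,"ty":0.1,"tz":0,"ax":0,"ay":0,"az":0.02,"claw":3.5},
    {"tx":0,"ty":0.1,"tz":0,"ax":0,"ay":0,"az":0.02,"claw":3.5},
    {"tx":0,"ty":0,"tz":0,"ax":0,"ay":0,"az":0,"claw":3.5},
  ],
)

```text
time_s: 5.82
tcp_pos: [0.5267, -0.2541, 0.1219]
ee_rot: [[-0.04, -0.999, 0.006], [-0.999, 0.04, -0.0], [0.0, -0.006, -1.0]]
wrist_force: [6.2, 1.0, -3.8]
gripper_width: 0.4
gripper_force: 3.1
```

Emit:
drive_tool(
  rows=[
    {"tx":0,"ty":0.1,"tz":0,"ax":0,"ay":0,"az":0.02,"claw":3.5},
    {"tx":0,"ty":0.1,"tz":0,"ax":0,"ay":0,"az":0.02,"claw":3.5},
    {"tx":0,"ty":0,"tz":0,"ax":0,"ay":0,"az":0,"claw":3.5},
  ],
)

```text
time_s: 6.07
tcp_pos: [0.5248, -0.2535, 0.1219]
ee_rot: [[-0.08, -0.997, 0.006], [-0.997, 0.08, 0.0], [-0.0, -0.006, -1.0]]
wrist_force: [6.1, 2.7, -3.0]
gripper_width: 0.401
gripper_force: 3.0
```

Emit:
drive_tool(
  rows=[
    {"tx":0,"ty":0.1,"tz":0,"ax":0,"ay":0,"az":0.02,"claw":3.5},
    {"tx":0,"ty":0.1,"tz":0,"ax":0,"ay":0,"az":0.02,"claw":3.5},
    {"tx":0,"ty":0,"tz":0,"ax":0,"ay":0,"az":0,"claw":3.5},
  ],
)

```text
time_s: 6.32
tcp_pos: [0.523, -0.2533, 0.1221]
ee_rot: [[-0.12, -0.993, 0.006], [-0.993, 0.12, -0.0], [-0.001, -0.006, -1.0]]
wrist_force: [6.9, 2.0, -2.2]
gripper_width: 0.407
gripper_force: 2.9
```

Emit:
drive_tool(
  rows=[
    {"tx":0,"ty":0.1,"tz":0,"ax":0,"ay":0,"az":0.02,"claw":3.5},
    {"tx":0,"ty":0.1,"tz":0,"ax":0,"ay":0,"az":0.02,"claw":3.5},
    {"tx":0,"ty":0,"tz":0,"ax":0,"ay":0,"az":0,"claw":3.5},
  ],
)

```text
time_s: 6.57
tcp_pos: [0.5212, -0.2531, 0.1223]
ee_rot: [[-0.159, -0.987, 0.007], [-0.987, 0.159, -0.0], [-0.001, -0.007, -1.0]]
wrist_force: [6.3, 2.1, -1.6]
gripper_width: 0.399
gripper_force: 2.9
```

The right lever has passed about 13° with no rise in force, so it is free. I'll follow the arc.

Emit:
drive_tool(
  rows=[
    {"tx":-0.04,"ty":0.44,"tz":0,"ax":0,"ay":0,"az":0.05,"claw":3.5},
    {"tx":-0.04,"ty":0.44,"tz":0,"ax":0,"ay":0,"az":0.05,"claw":3.5},
    {"tx":-0.04,"ty":0.44,"tz":0,"ax":0,"ay":0,"az":0.05,"claw":3.5},
    {"tx":-0.04,"ty":0.44,"tz":0,"ax":0,"ay":0,"az":0.05,"claw":3.5},
  ],
)

```text
time_s: 6.9
tcp_pos: [0.505, -0.2479, 0.1226]
ee_rot: [[-0.354, -0.935, 0.008], [-0.935, 0.354, -0.001], [-0.002, -0.008, -1.0]]
wrist_force: [7.6, 2.0, -1.1]
gripper_width: 0.405
gripper_force: 3.0
```

Emit:
drive_tool(
  rows=[
    {"tx":-0.04,"ty":0.44,"tz":0,"ax":0,"ay":0,"az":0.05,"claw":3.5},
    {"tx":-0.04,"ty":0.44,"tz":0,"ax":0,"ay":0,"az":0.05,"claw":3.5},
    {"tx":-0.04,"ty":0.44,"tz":0,"ax":0,"ay":0,"az":0.05,"claw":3.5},
    {"tx":-0.04,"ty":0.44,"tz":0,"ax":0,"ay":0,"az":0.05,"claw":3.5},
  ],
)

```text
time_s: 7.23
tcp_pos: [0.49, -0.2395, 0.1229]
ee_rot: [[-0.532, -0.847, 0.009], [-0.847, 0.532, -0.002], [-0.003, -0.008, -1.0]]
wrist_force: [7.1, -0.5, -0.1]
gripper_width: 0.406
gripper_force: 3.0
```

Emit:
drive_tool(
  rows=[
    {"tx":-0.04,"ty":0.44,"tz":0,"ax":0,"ay":0,"az":0.05,"claw":3.5},
    {"tx":-0.04,"ty":0.44,"tz":0,"ax":0,"ay":0,"az":0.05,"claw":3.5},
    {"tx":-0.04,"ty":0.44,"tz":0,"ax":0,"ay":0,"az":0.05,"claw":3.5},
    {"tx":-0.04,"ty":0.44,"tz":0,"ax":0,"ay":0,"az":0.05,"claw":3.5},
  ],
)

```text
time_s: 7.57
tcp_pos: [0.4769, -0.228, 0.1231]
ee_rot: [[-0.69, -0.724, 0.009], [-0.724, 0.69, -0.002], [-0.005, -0.008, -1.0]]
wrist_force: [6.7, -1.3, 0.9]
gripper_width: 0.401
gripper_force: 2.9
```

Emit:
drive_tool(
  rows=[
    {"tx":-0.04,"ty":0.44,"tz":0,"ax":0,"ay":0,"az":0.05,"claw":3.5},
    {"tx":-0.04,"ty":0.44,"tz":0,"ax":0,"ay":0,"az":0.05,"claw":3.5},
    {"tx":-0.04,"ty":0.44,"tz":0,"ax":0,"ay":0,"az":0.05,"claw":3.5},
    {"tx":-0.04,"ty":0.44,"tz":0,"ax":0,"ay":0,"az":0.05,"claw":3.5},
  ],
)

```text
time_s: 7.9
tcp_pos: [0.4664, -0.2142, 0.1232]
ee_rot: [[-0.82, -0.573, 0.009], [-0.573, 0.82, -0.003], [-0.006, -0.007, -1.0]]
wrist_force: [7.0, -2.4, -0.3]
gripper_width: 0.401
gripper_force: 3.0
```

Emit:
drive_tool(
  rows=[
    {"tx":-0.04,"ty":0.44,"tz":0,"ax":0,"ay":0,"az":0.05,"claw":3.5},
    {"tx":-0.04,"ty":0.44,"tz":0,"ax":0,"ay":0,"az":0.05,"claw":3.5},
    {"tx":-0.04,"ty":0.44,"tz":0,"ax":0,"ay":0,"az":0.05,"claw":3.5},
    {"tx":-0.04,"ty":0.44,"tz":0,"ax":0,"ay":0,"az":0.05,"claw":3.5},
  ],
)

```text
time_s: 8.23
tcp_pos: [0.4583, -0.1983, 0.1233]
ee_rot: [[-0.917, -0.399, 0.008], [-0.399, 0.917, -0.003], [-0.006, -0.006, -1.0]]
wrist_force: [4.9, -3.8, 0.4]
gripper_width: 0.402
gripper_force: 2.6
```

Emit:
drive_tool(
  rows=[
    {"tx":-0.04,"ty":0.44,"tz":0,"ax":0,"ay":0,"az":0.05,"claw":3.5},
    {"tx":-0.04,"ty":0.44,"tz":0,"ax":0,"ay":0,"az":0.05,"claw":3.5},
    {"tx":-0.04,"ty":0.44,"tz":0,"ax":0,"ay":0,"az":0.05,"claw":3.5},
    {"tx":0,"ty":0,"tz":0,"ax":0,"ay":0,"az":0,"claw":3.5},
  ],
)

```text
time_s: 8.57
tcp_pos: [0.4532, -0.1851, 0.1229]
ee_rot: [[-0.966, -0.259, 0.004], [-0.259, 0.966, -0.002], [-0.004, -0.003, -1.0]]
wrist_force: [3.0, -3.0, 2.2]
gripper_width: 0.399
gripper_force: 1.9
```

Emit:
drive_tool(
  rows=[
    {"tx":-0.04,"ty":0.44,"tz":0,"ax":0,"ay":0,"az":0.05,"claw":3.5},
    {"tx":-0.04,"ty":0.44,"tz":0,"ax":0,"ay":0,"az":0.05,"claw":3.5},
    {"tx":0,"ty":0,"tz":0,"ax":0,"ay":0,"az":0,"claw":3.5},
  ],
)

```text
time_s: 8.82
tcp_pos: [0.4511, -0.1764, 0.1225]
ee_rot: [[-0.987, -0.161, 0.003], [-0.161, 0.987, -0.001], [-0.002, -0.002, -1.0]]
wrist_force: [2.1, -3.2, 1.0]
gripper_width: 0.409
gripper_force: 1.9
```

Emit:
drive_tool(
  rows=[
    {"tx":-0.03,"ty":0.3,"tz":0,"ax":0,"ay":0,"az":0.035,"claw":3.5},
    {"tx":-0.03,"ty":0.3,"tz":0,"ax":0,"ay":0,"az":0.035,"claw":3.5},
    {"tx":0,"ty":0,"tz":0,"ax":0,"ay":0,"az":0,"claw":3.5},
  ],
)

```text
time_s: 9.07
tcp_pos: [0.4504, -0.1705, 0.1222]
ee_rot: [[-0.996, -0.093, 0.001], [-0.093, 0.996, -0.001], [-0.001, -0.001, -1.0]]
wrist_force: [2.8, -3.9, 1.8]
gripper_width: 0.402
gripper_force: 2.0
```

Emit:
drive_tool(
  rows=[
    {"tx":-0.03,"ty":0.2,"tz":0,"ax":0,"ay":0,"az":0.02,"claw":3.5},
    {"tx":0,"ty":0.1,"tz":0,"ax":0,"ay":0,"az":0.02,"claw":3.5},
    {"tx":0,"ty":0,"tz":0,"ax":0,"ay":0,"az":0,"claw":3.5},
  ],
)

```text
time_s: 9.32
tcp_pos: [0.4502, -0.1675, 0.1219]
ee_rot: [[-0.999, -0.052, 0.001], [-0.052, 0.999, -0.001], [-0.001, -0.001, -1.0]]
wrist_force: [3.2, -4.3, 1.2]
gripper_width: 0.405
gripper_force: 2.2
```

Emit:
drive_tool(
  rows=[
    {"tx":0,"ty":0.15,"tz":0,"ax":0,"ay":0,"az":0,"claw":3.5},
    {"tx":0,"ty":0.15,"tz":0,"ax":0,"ay":0,"az":0,"claw":3.5},
    {"tx":0,"ty":0,"tz":0,"ax":0,"ay":0,"az":0,"claw":3.5},
  ],
)

```text
time_s: 9.57
tcp_pos: [0.4496, -0.1644, 0.1219]
ee_rot: [[-0.999, -0.052, -0.0], [-0.052, 0.999, -0.001], [0.0, -0.001, -1.0]]
wrist_force: [2.2, -4.5, 2.6]
gripper_width: 0.402
gripper_force: 2.3
```

Emit:
drive_tool(
  rows=[
    {"tx":0,"ty":0.1,"tz":0,"ax":0,"ay":0,"az":0,"claw":3.5},
    {"tx":0,"ty":0.1,"tz":0,"ax":0,"ay":0,"az":0,"claw":3.5},
    {"tx":0,"ty":0,"tz":0,"ax":0,"ay":0,"az":0,"claw":3.5},
  ],
)

```text
time_s: 9.82
tcp_pos: [0.4494, -0.1625, 0.1218]
ee_rot: [[-0.999, -0.052, -0.0], [-0.052, 0.999, -0.001], [0.0, -0.001, -1.0]]
wrist_force: [1.3, -5.8, 2.6]
gripper_width: 0.402
gripper_force: 2.6
```

Emit:
drive_tool(
  rows=[
    {"tx":0,"ty":0.1,"tz":0,"ax":0,"ay":0,"az":0,"claw":3.5},
    {"tx":0,"ty":0,"tz":0,"ax":0,"ay":0,"az":0,"claw":3.5},
  ],
)

```text
time_s: 9.98
tcp_pos: [0.4493, -0.1617, 0.1218]
ee_rot: [[-0.999, -0.052, -0.001], [-0.052, 0.999, -0.001], [0.001, -0.001, -1.0]]
wrist_force: [2.5, -7.5, 2.9]
gripper_width: 0.408
gripper_force: 3.3
```

Force is rising at the stop. I'll press a little more.

Emit:
drive_tool(
  rows=[
    {"tx":0,"ty":0.1,"tz":0,"ax":0,"ay":0,"az":0,"claw":3.5},
    {"tx":0,"ty":0.1,"tz":0,"ax":0,"ay":0,"az":0,"claw":3.5},
    {"tx":0,"ty":0,"tz":0,"ax":0,"ay":0,"az":0,"claw":3.5},
  ],
)

```text
time_s: 10.23
tcp_pos: [0.4491, -0.1603, 0.1218]
ee_rot: [[-0.999, -0.052, -0.001], [-0.052, 0.999, -0.002], [0.001, -0.002, -1.0]]
wrist_force: [2.0, -10.0, 2.2]
gripper_width: 0.401
gripper_force: 5.0
```

Emit:
drive_tool(
  rows=[
    {"tx":0,"ty":0.1,"tz":0,"ax":0,"ay":0,"az":0,"claw":3.5},
    {"tx":0,"ty":0,"tz":0,"ax":0,"ay":0,"az":0,"claw":3.5},
  ],
)

```text
time_s: 10.4
tcp_pos: [0.4491, -0.1597, 0.1218]
ee_rot: [[-0.999, -0.052, -0.001], [-0.052, 0.999, -0.003], [0.001, -0.003, -1.0]]
wrist_force: [1.8, -12.1, 0.8]
gripper_width: 0.402
gripper_force: 5.9
```

Emit:
drive_tool(
  rows=[
    {"tx":0,"ty":0.1,"tz":0,"ax":0,"ay":0,"az":0,"claw":3.5},
    {"tx":0,"ty":0.1,"tz":0,"ax":0,"ay":0,"az":0,"claw":3.5},
    {"tx":0,"ty":0,"tz":0,"ax":0,"ay":0,"az":0,"claw":3.5},
    {"tx":0,"ty":0,"tz":0,"ax":0,"ay":0,"az":0,"claw":3.5},
  ],
)

```text
time_s: 10.73
tcp_pos: [0.449, -0.1584, 0.1218]
ee_rot: [[-0.999, -0.052, -0.001], [-0.052, 0.999, -0.004], [0.001, -0.004, -1.0]]
wrist_force: [2.4, -16.0, 1.1]
gripper_width: 0.406
gripper_force: 7.5
```

Emit:
drive_tool(
  rows=[
    {"tx":0,"ty":-0.5,"tz":0,"ax":0,"ay":0,"az":0,"claw":3.5},
    {"tx":0,"ty":-0.4,"tz":0,"ax":0,"ay":0,"az":0,"claw":3.5},
    {"tx":0,"ty":-0.3,"tz":0,"ax":0,"ay":0,"az":0,"claw":3.5},
    {"tx":0,"ty":0,"tz":0,"ax":0,"ay":0,"az":0,"claw":3.5},
  ],
)

```text
time_s: 11.07
tcp_pos: [0.4482, -0.1678, 0.1205]
ee_rot: [[-0.999, -0.05, -0.004], [-0.05, 0.999, 0.001], [0.004, 0.002, -1.0]]
wrist_force: [-0.9, 0.1, 0.3]
gripper_width: 0.4
gripper_force: 0.0
```

Emit:
drive_tool(
  rows=[
    {"tx":0,"ty":0,"tz":-1,"ax":0,"ay":0,"az":0,"claw":3.5},
    {"tx":0,"ty":0,"tz":-2,"ax":0,"ay":0,"az":0,"claw":3.5},
    {"tx":0,"ty":0,"tz":-3,"ax":0,"ay":0,"az":0,"claw":3.5},
    {"tx":0,"ty":0,"tz":-1,"ax":0,"ay":0,"az":0,"claw":3.5},
    {"tx":0,"ty":0,"tz":0,"ax":0,"ay":0,"az":-0.12,"claw":3.5},
    {"tx":0,"ty":0,"tz":0,"ax":0,"ay":0,"az":-0.12,"claw":3.5},
    {"tx":0,"ty":0,"tz":0,"ax":0,"ay":0,"az":-0.12,"claw":3.5},
    {"tx":0,"ty":0,"tz":0,"ax":0,"ay":0,"az":-0.12,"claw":3.5},
    {"tx":0,"ty":0,"tz":0,"ax":0,"ay":0,"az":-0.12,"claw":3.5},
    {"tx":0,"ty":0,"tz":0,"ax":0,"ay":0,"az":-0.12,"claw":3.5},
  ],
)

```text
time_s: 11.9
tcp_pos: [0.4487, -0.1672, 0.1907]
ee_rot: [[-0.713, -0.701, -0.003], [-0.701, 0.713, 0.001], [0.001, 0.003, -1.0]]
wrist_force: [0.4, 0.1, 0.0]
gripper_width: 0.403
gripper_force: 0.0
```

Emit:
drive_tool(
  rows=[
    {"tx":0,"ty":0,"tz":0,"ax":0,"ay":0,"az":-0.12,"claw":3.5},
    {"tx":0,"ty":0,"tz":0,"ax":0,"ay":0,"az":-0.12,"claw":3.5},
    {"tx":0,"ty":0,"tz":0,"ax":0,"ay":0,"az":-0.12,"claw":3.5},
    {"tx":0,"ty":0,"tz":0,"ax":0,"ay":0,"az":-0.12,"claw":3.5},
    {"tx":0,"ty":0,"tz":0,"ax":0,"ay":0,"az":-0.12,"claw":3.5},
    {"tx":0,"ty":0,"tz":0,"ax":0,"ay":0,"az":-0.12,"claw":3.5},
    {"tx":0,"ty":0,"tz":0,"ax":0,"ay":0,"az":-0.12,"claw":3.5},
    {"tx":0,"ty":0,"tz":0,"ax":0,"ay":0,"az":0,"claw":3.5},
  ],
)

```text
time_s: 12.57
tcp_pos: [0.4489, -0.1673, 0.1908]
ee_rot: [[0.042, -0.999, -0.002], [-0.999, -0.042, 0.001], [-0.001, 0.002, -1.0]]
wrist_force: [0.1, 0.2, -0.5]
gripper_width: 0.398
gripper_force: 0.0
```

Emit:
drive_tool(
  rows=[
    {"tx":-3.53,"ty":-0.95,"tz":0,"ax":0,"ay":0,"az":0,"claw":3.5},
    {"tx":-3.53,"ty":-0.95,"tz":0,"ax":0,"ay":0,"az":0,"claw":3.5},
    {"tx":-3.53,"ty":-0.95,"tz":0,"ax":0,"ay":0,"az":0,"claw":3.5},
    {"tx":-3.53,"ty":-0.95,"tz":0,"ax":0,"ay":0,"az":0,"claw":3.5},
    {"tx":-3.53,"ty":-0.95,"tz":0,"ax":0,"ay":0,"az":0,"claw":3.5},
    {"tx":-3.53,"ty":-0.95,"tz":0,"ax":0,"ay":0,"az":0,"claw":3.5},
    {"tx":-3.53,"ty":-0.95,"tz":0,"ax":0,"ay":0,"az":0,"claw":3.5},
    {"tx":-3.53,"ty":-0.95,"tz":0,"ax":0,"ay":0,"az":0,"claw":3.5},
    {"tx":-3.53,"ty":-0.95,"tz":0,"ax":0,"ay":0,"az":0,"claw":3.5},
    {"tx":-3.53,"ty":-0.95,"tz":0,"ax":0,"ay":0,"az":0,"claw":3.5},
  ],
)

```text
time_s: 13.4
tcp_pos: [0.5298, 0.1905, 0.191]
ee_rot: [[0.037, -0.999, -0.002], [-0.999, -0.037, -0.0], [0.0, 0.002, -1.0]]
wrist_force: [0.5, -0.1, -0.9]
gripper_width: 0.401
gripper_force: 0.0
```

Emit:
drive_tool(
  rows=[
    {"tx":0,"ty":0,"tz":0,"ax":0,"ay":0,"az":-0.02,"claw":3.5},
    {"tx":0,"ty":0,"tz":0,"ax":0,"ay":0,"az":0,"claw":3.5},
    {"tx":0,"ty":0,"tz":0,"ax":0,"ay":0,"az":0,"claw":3.5},
  ],
)

```text
time_s: 13.65
tcp_pos: [0.5297, 0.1884, 0.1908]
ee_rot: [[0.058, -0.998, -0.002], [-0.998, -0.058, -0.001], [0.001, 0.002, -1.0]]
wrist_force: [-0.4, -0.7, -0.7]
gripper_width: 0.399
gripper_force: 0.0
```

```bash
python3 - <<'E'
from h import *
for n,z in(("top",.144),("side",.138)):
    p,d=capture(n);blobs(n,p,z,30)
    cv2.imwrite(f"pics/{n}2.png",cv2.resize(p[140:340,200:500,::-1],None,fx=2.5,fy=2.5))
E
```

```text
top blue [447. 301.] 225.0 ctr [ 0.4612 -0.1697] sz [0.016 0.052] dir 2.3
top blue [260. 264.] 31.0 ctr [0.5302 0.1688] sz [0.009 0.013] dir 0.7
top blue [250. 150.] 129.5 ctr [0.7488 0.1917] sz [0.027 0.024] dir 89.5
top red [335. 260.] 229.0 ctr [0.537  0.0332] sz [0.053 0.017] dir 94.4
side blue [251. 327.] 273.5 ctr [ 0.4624 -0.1723] sz [0.051 0.02 ] dir 2.6
side blue [388. 196.] 75.0 ctr [0.7507 0.1685] sz [0.021 0.035] dir 77.1
side blue [281. 197.] 67.0 ctr [0.5296 0.1927] sz [0.014 0.05 ] dir 94.9
side blue [172.  69.] 75.5 ctr [0.2287 1.0026] sz [0.029 0.095] dir 95.3
side blue [110.  62.] 79.0 ctr [0.0218 1.0951] sz [0.03  0.103] dir 100.1
side blue [200.  61.] 78.0 ctr [0.3131 1.0733] sz [0.028 0.117] dir 95.6
side blue [138.  50.] 75.0 ctr [0.095  1.2124] sz [0.032 0.114] dir 97.9
side red [290. 242.] 127.0 ctr [0.5382 0.0358] sz [0.017 0.055] dir 94.6
```

View pics/side2.png

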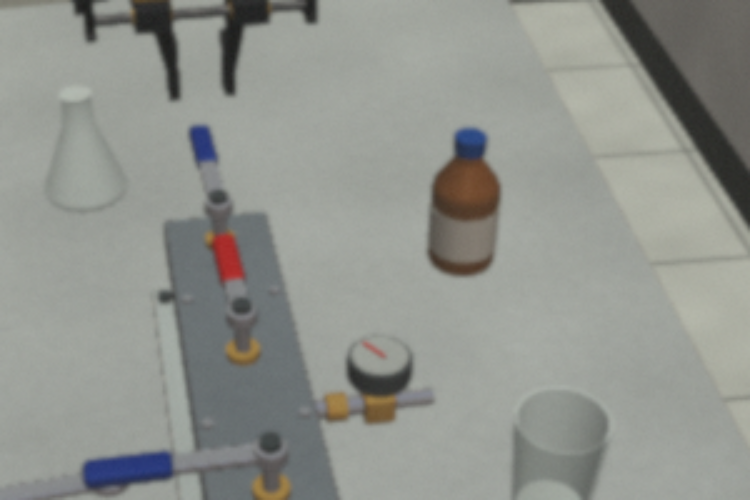

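The right lever lies at 2.3–2.6°, matching the manifold yaw, so it is home. The fingers (crop 175,95 and 230,90) are above the left blue sleeve. I'll descend and push.

Emit:
drive_tool(
  rows=[
    {"tx":0,"ty":0,"tz":2,"ax":0,"ay":0,"az":0,"claw":3.5},
    {"tx":0,"ty":0,"tz":2,"ax":0,"ay":0,"az":0,"claw":3.5},
    {"tx":0,"ty":0,"tz":1,"ax":0,"ay":0,"az":0,"claw":3.5},
    {"tx":0,"ty":0,"tz":1,"ax":0,"ay":0,"az":0,"claw":3.5},
    {"tx":0,"ty":0,"tz":1,"ax":0,"ay":0,"az":0,"claw":3.5},
    {"tx":0,"ty":0,"tz":0,"ax":0,"ay":0,"az":0,"claw":3.5},
  ],
)

```text
time_s: 14.25
tcp_pos: [0.5298, 0.1876, 0.1198]
ee_rot: [[0.059, -0.998, -0.003], [-0.998, -0.059, -0.002], [0.001, 0.003, -1.0]]
wrist_force: [-0.9, 0.5, -0.0]
gripper_width: 0.399
gripper_force: 0.0
```

Emit:
drive_tool(
  rows=[
    {"tx":0,"ty":0.2,"tz":0,"ax":0,"ay":0,"az":0,"claw":3.5},
    {"tx":0,"ty":0.2,"tz":0,"ax":0,"ay":0,"az":0,"claw":3.5},
    {"tx":0,"ty":0.2,"tz":0,"ax":0,"ay":0,"az":0,"claw":3.5},
    {"tx":0,"ty":0.2,"tz":0,"ax":0,"ay":0,"az":0,"claw":3.5},
    {"tx":0,"ty":0,"tz":0,"ax":0,"ay":0,"az":0,"claw":3.5},
  ],
)

```text
time_s: 14.67
tcp_pos: [0.5224, 0.1882, 0.1222]
ee_rot: [[0.06, -0.998, 0.001], [-0.998, -0.06, 0.001], [-0.001, -0.001, -1.0]]
wrist_force: [0.2, -0.2, 0.7]
gripper_width: 0.403
gripper_force: 0.0
```

Emit:
drive_tool(
  rows=[
    {"tx":0,"ty":0.15,"tz":0,"ax":0,"ay":0,"az":-0.015,"claw":3.5},
    {"tx":0,"ty":0.15,"tz":0,"ax":0,"ay":0,"az":-0.015,"claw":3.5},
    {"tx":0,"ty":0,"tz":0,"ax":0,"ay":0,"az":0,"claw":3.5},
  ],
)

```text
time_s: 14.92
tcp_pos: [0.52, 0.188, 0.1219]
ee_rot: [[0.091, -0.996, 0.001], [-0.996, -0.091, 0.0], [-0.0, -0.001, -1.0]]
wrist_force: [1.6, -0.7, -1.5]
gripper_width: 0.403
gripper_force: 0.6
```

Emit:
drive_tool(
  rows=[
    {"tx":0,"ty":0.15,"tz":0,"ax":0,"ay":0,"az":-0.015,"claw":3.5},
    {"tx":0,"ty":0.15,"tz":0,"ax":0,"ay":0,"az":-0.015,"claw":3.5},
    {"tx":0,"ty":0,"tz":0,"ax":0,"ay":0,"az":0,"claw":3.5},
  ],
)

```text
time_s: 15.17
tcp_pos: [0.5174, 0.1876, 0.1219]
ee_rot: [[0.121, -0.993, 0.002], [-0.993, -0.121, 0.0], [-0.0, -0.002, -1.0]]
wrist_force: [4.2, -1.6, -0.1]
gripper_width: 0.401
gripper_force: 2.0
```

Emit:
drive_tool(
  rows=[
    {"tx":0.02,"ty":0.15,"tz":0,"ax":0,"ay":0,"az":-0.017,"claw":3.5},
    {"tx":0.02,"ty":0.15,"tz":0,"ax":0,"ay":0,"az":-0.017,"claw":3.5},
    {"tx":0,"ty":0,"tz":0,"ax":0,"ay":0,"az":0,"claw":3.5},
  ],
)

```text
time_s: 15.42
tcp_pos: [0.5142, 0.1869, 0.1219]
ee_rot: [[0.154, -0.988, 0.001], [-0.988, -0.154, 0.0], [-0.0, -0.001, -1.0]]
wrist_force: [4.2, -1.6, -0.0]
gripper_width: 0.405
gripper_force: 2.0
```

Emit:
drive_tool(
  rows=[
    {"tx":0.02,"ty":0.15,"tz":0,"ax":0,"ay":0,"az":-0.017,"claw":3.5},
    {"tx":0.02,"ty":0.15,"tz":0,"ax":0,"ay":0,"az":-0.017,"claw":3.5},
    {"tx":0,"ty":0,"tz":0,"ax":0,"ay":0,"az":0,"claw":3.5},
  ],
)

```text
time_s: 15.67
tcp_pos: [0.5111, 0.1861, 0.1218]
ee_rot: [[0.187, -0.982, 0.001], [-0.982, -0.187, 0.0], [-0.0, -0.001, -1.0]]
wrist_force: [3.5, -1.1, 0.7]
gripper_width: 0.406
gripper_force: 2.0
```

Emit:
drive_tool(
  rows=[
    {"tx":0.02,"ty":0.15,"tz":0,"ax":0,"ay":0,"az":-0.017,"claw":3.5},
    {"tx":0.02,"ty":0.15,"tz":0,"ax":0,"ay":0,"az":-0.017,"claw":3.5},
    {"tx":0,"ty":0,"tz":0,"ax":0,"ay":0,"az":0,"claw":3.5},
  ],
)

```text
time_s: 15.92
tcp_pos: [0.5082, 0.1852, 0.1218]
ee_rot: [[0.221, -0.975, 0.001], [-0.975, -0.221, 0.001], [-0.0, -0.001, -1.0]]
wrist_force: [3.9, -0.4, 0.4]
gripper_width: 0.397
gripper_force: 2.0
```

Emit:
drive_tool(
  rows=[
    {"tx":0.02,"ty":0.15,"tz":0,"ax":0,"ay":0,"az":-0.017,"claw":3.5},
    {"tx":0.02,"ty":0.15,"tz":0,"ax":0,"ay":0,"az":-0.017,"claw":3.5},
    {"tx":0,"ty":0,"tz":0,"ax":0,"ay":0,"az":0,"claw":3.5},
  ],
)

```text
time_s: 16.17
tcp_pos: [0.5053, 0.1842, 0.1218]
ee_rot: [[0.254, -0.967, 0.001], [-0.967, -0.254, 0.001], [-0.0, -0.001, -1.0]]
wrist_force: [4.2, 0.1, 1.7]
gripper_width: 0.401
gripper_force: 2.1
```

Emit:
drive_tool(
  rows=[
    {"tx":0.02,"ty":0.2,"tz":0,"ax":0,"ay":0,"az":-0.017,"claw":3.5},
    {"tx":0.02,"ty":0.2,"tz":0,"ax":0,"ay":0,"az":-0.017,"claw":3.5},
    {"tx":0,"ty":0,"tz":0,"ax":0,"ay":0,"az":0,"claw":3.5},
  ],
)

```text
time_s: 16.42
tcp_pos: [0.5017, 0.1829, 0.1219]
ee_rot: [[0.287, -0.958, 0.001], [-0.958, -0.287, 0.001], [-0.001, -0.001, -1.0]]
wrist_force: [4.3, 0.8, 0.8]
gripper_width: 0.403
gripper_force: 2.2
```

Emit:
drive_tool(
  rows=[
    {"tx":0.03,"ty":0.3,"tz":0,"ax":0,"ay":0,"az":-0.03,"claw":3.5},
    {"tx":0.03,"ty":0.3,"tz":0,"ax":0,"ay":0,"az":-0.03,"claw":3.5},
    {"tx":0,"ty":0,"tz":0,"ax":0,"ay":0,"az":0,"claw":3.5},
  ],
)

```text
time_s: 16.67
tcp_pos: [0.496, 0.1805, 0.1218]
ee_rot: [[0.343, -0.939, 0.001], [-0.939, -0.343, 0.001], [-0.001, -0.001, -1.0]]
wrist_force: [4.2, 0.9, 0.3]
gripper_width: 0.401
gripper_force: 2.1
```

Emit:
drive_tool(
  rows=[
    {"tx":0.05,"ty":0.44,"tz":0,"ax":0,"ay":0,"az":-0.05,"claw":3.5},
    {"tx":0.05,"ty":0.44,"tz":0,"ax":0,"ay":0,"az":-0.05,"claw":3.5},
    {"tx":0,"ty":0,"tz":0,"ax":0,"ay":0,"az":0,"claw":3.5},
  ],
)

```text
time_s: 16.92
tcp_pos: [0.488, 0.176, 0.1218]
ee_rot: [[0.435, -0.9, 0.0], [-0.9, -0.435, 0.0], [-0.0, -0.001, -1.0]]
wrist_force: [4.2, -0.3, 0.4]
gripper_width: 0.405
gripper_force: 1.8
```

Emit:
drive_tool(
  rows=[
    {"tx":0.04,"ty":0.44,"tz":0,"ax":0,"ay":0,"az":-0.05,"claw":3.5},
    {"tx":0.04,"ty":0.44,"tz":0,"ax":0,"ay":0,"az":-0.05,"claw":3.5},
    {"tx":0.04,"ty":0.44,"tz":0,"ax":0,"ay":0,"az":-0.05,"claw":3.5},
    {"tx":0.04,"ty":0.44,"tz":0,"ax":0,"ay":0,"az":-0.05,"claw":3.5},
  ],
)

```text
time_s: 17.25
tcp_pos: [0.4745, 0.1662, 0.1217]
ee_rot: [[0.606, -0.796, 0.002], [-0.796, -0.606, 0.001], [0.0, -0.002, -1.0]]
wrist_force: [5.7, -0.1, -0.5]
gripper_width: 0.404
gripper_force: 2.5
```

Emit:
drive_tool(
  rows=[
    {"tx":0.04,"ty":0.44,"tz":0,"ax":0,"ay":0,"az":-0.05,"claw":3.5},
    {"tx":0.04,"ty":0.44,"tz":0,"ax":0,"ay":0,"az":-0.05,"claw":3.5},
    {"tx":0.04,"ty":0.44,"tz":0,"ax":0,"ay":0,"az":-0.05,"claw":3.5},
    {"tx":0.04,"ty":0.44,"tz":0,"ax":0,"ay":0,"az":-0.05,"claw":3.5},
  ],
)

```text
time_s: 17.58
tcp_pos: [0.4625, 0.1537, 0.1217]
ee_rot: [[0.752, -0.659, 0.002], [-0.659, -0.752, 0.002], [0.0, -0.002, -1.0]]
wrist_force: [5.1, 1.6, -0.4]
gripper_width: 0.403
gripper_force: 2.5
```

Emit:
drive_tool(
  rows=[
    {"tx":0.04,"ty":0.44,"tz":0,"ax":0,"ay":0,"az":-0.05,"claw":3.5},
    {"tx":0.04,"ty":0.44,"tz":0,"ax":0,"ay":0,"az":-0.05,"claw":3.5},
    {"tx":0.04,"ty":0.44,"tz":0,"ax":0,"ay":0,"az":-0.05,"claw":3.5},
    {"tx":0.04,"ty":0.44,"tz":0,"ax":0,"ay":0,"az":-0.05,"claw":3.5},
  ],
)

```text
time_s: 17.92
tcp_pos: [0.4533, 0.139, 0.1218]
ee_rot: [[0.868, -0.497, 0.002], [-0.497, -0.868, 0.002], [0.001, -0.003, -1.0]]
wrist_force: [6.8, 2.4, -0.9]
gripper_width: 0.404
gripper_force: 2.7
```

Emit:
drive_tool(
  rows=[
    {"tx":0.04,"ty":0.44,"tz":0,"ax":0,"ay":0,"az":-0.05,"claw":3.5},
    {"tx":0.04,"ty":0.44,"tz":0,"ax":0,"ay":0,"az":-0.05,"claw":3.5},
    {"tx":0.04,"ty":0.44,"tz":0,"ax":0,"ay":0,"az":-0.05,"claw":3.5},
    {"tx":0.04,"ty":0.44,"tz":0,"ax":0,"ay":0,"az":-0.05,"claw":3.5},
  ],
)

```text
time_s: 18.25
tcp_pos: [0.447, 0.1226, 0.1218]
ee_rot: [[0.949, -0.315, 0.002], [-0.315, -0.949, 0.002], [0.001, -0.003, -1.0]]
wrist_force: [5.2, 3.0, 0.6]
gripper_width: 0.404
gripper_force: 2.2
```

Emit:
drive_tool(
  rows=[
    {"tx":0.04,"ty":0.44,"tz":0,"ax":0,"ay":0,"az":-0.05,"claw":3.5},
    {"tx":0.04,"ty":0.44,"tz":0,"ax":0,"ay":0,"az":-0.05,"claw":3.5},
    {"tx":0.04,"ty":0.44,"tz":0,"ax":0,"ay":0,"az":-0.05,"claw":3.5},
    {"tx":0,"ty":0,"tz":0,"ax":0,"ay":0,"az":0,"claw":3.5},
  ],
)

```text
time_s: 18.58
tcp_pos: [0.4438, 0.1089, 0.1216]
ee_rot: [[0.985, -0.171, -0.0], [-0.171, -0.985, 0.001], [-0.0, -0.001, -1.0]]
wrist_force: [2.2, 2.8, 2.1]
gripper_width: 0.404
gripper_force: 1.8
```

Emit:
drive_tool(
  rows=[
    {"tx":0.06,"ty":0.4,"tz":0,"ax":0,"ay":0,"az":-0.05,"claw":3.5},
    {"tx":0.06,"ty":0.4,"tz":0,"ax":0,"ay":0,"az":-0.05,"claw":3.5},
    {"tx":0,"ty":0,"tz":0,"ax":0,"ay":0,"az":0,"claw":3.5},
  ],
)

```text
time_s: 18.83
tcp_pos: [0.4435, 0.1006, 0.1215]
ee_rot: [[0.997, -0.073, -0.001], [-0.073, -0.997, 0.001], [-0.001, -0.001, -1.0]]
wrist_force: [0.9, 2.0, 2.1]
gripper_width: 0.402
gripper_force: 1.6
```

Emit:
drive_tool(
  rows=[
    {"tx":0.05,"ty":0.3,"tz":0,"ax":0,"ay":0,"az":-0.05,"claw":3.5},
    {"tx":0.05,"ty":0.3,"tz":0,"ax":0,"ay":0,"az":-0.05,"claw":3.5},
    {"tx":0,"ty":0,"tz":0,"ax":0,"ay":0,"az":0,"claw":3.5},
  ],
)

```text
time_s: 19.08
tcp_pos: [0.4443, 0.0945, 0.1214]
ee_rot: [[1.0, 0.027, -0.001], [0.027, -1.0, 0.0], [-0.001, -0.0, -1.0]]
wrist_force: [1.0, 2.9, 0.8]
gripper_width: 0.402
gripper_force: 1.6
```

Emit:
drive_tool(
  rows=[
    {"tx":0,"ty":0.15,"tz":0,"ax":0,"ay":0,"az":-0.01,"claw":3.5},
    {"tx":0,"ty":0.15,"tz":0,"ax":0,"ay":0,"az":0,"claw":3.5},
    {"tx":0,"ty":0,"tz":0,"ax":0,"ay":0,"az":0,"claw":3.5},
  ],
)

```text
time_s: 19.33
tcp_pos: [0.4442, 0.0912, 0.1215]
ee_rot: [[0.999, 0.038, -0.001], [0.038, -0.999, -0.0], [-0.001, 0.0, -1.0]]
wrist_force: [0.2, 4.1, 1.7]
gripper_width: 0.41
gripper_force: 1.9
```

Emit:
drive_tool(
  rows=[
    {"tx":0,"ty":0.1,"tz":0,"ax":0,"ay":0,"az":0,"claw":3.5},
    {"tx":0,"ty":0.1,"tz":0,"ax":0,"ay":0,"az":0,"claw":3.5},
    {"tx":0,"ty":0,"tz":0,"ax":0,"ay":0,"az":0,"claw":3.5},
  ],
)

```text
time_s: 19.58
tcp_pos: [0.4442, 0.089, 0.1215]
ee_rot: [[0.999, 0.039, -0.001], [0.039, -0.999, -0.0], [-0.001, 0.0, -1.0]]
wrist_force: [-1.3, 4.1, 3.6]
gripper_width: 0.4
gripper_force: 2.3
```

Emit:
drive_tool(
  rows=[
    {"tx":0,"ty":0.1,"tz":0,"ax":0,"ay":0,"az":0,"claw":3.5},
    {"tx":0,"ty":0.1,"tz":0,"ax":0,"ay":0,"az":0,"claw":3.5},
    {"tx":0,"ty":0,"tz":0,"ax":0,"ay":0,"az":0,"claw":3.5},
  ],
)

```text
time_s: 19.83
tcp_pos: [0.4441, 0.0871, 0.1214]
ee_rot: [[0.999, 0.039, -0.001], [0.039, -0.999, -0.0], [-0.001, 0.0, -1.0]]
wrist_force: [-2.4, 6.2, 2.3]
gripper_width: 0.401
gripper_force: 2.7
```

Emit:
drive_tool(
  rows=[
    {"tx":0,"ty":0.1,"tz":0,"ax":0,"ay":0,"az":0,"claw":3.5},
    {"tx":0,"ty":0.1,"tz":0,"ax":0,"ay":0,"az":0,"claw":3.5},
    {"tx":0,"ty":0,"tz":0,"ax":0,"ay":0,"az":0,"claw":3.5},
  ],
)

```text
time_s: 20.08
tcp_pos: [0.4442, 0.0859, 0.1214]
ee_rot: [[0.999, 0.039, -0.001], [0.039, -0.999, 0.001], [-0.001, -0.001, -1.0]]
wrist_force: [-4.2, 9.2, 3.1]
gripper_width: 0.403
gripper_force: 4.6
```

Emit:
drive_tool(
  rows=[
    {"tx":0,"ty":0.1,"tz":0,"ax":0,"ay":0,"az":0,"claw":3.5},
    {"tx":0,"ty":0.05,"tz":0,"ax":0,"ay":0,"az":0,"claw":3.5},
    {"tx":0,"ty":0,"tz":0,"ax":0,"ay":0,"az":0,"claw":3.5},
  ],
)

```text
time_s: 20.33
tcp_pos: [0.4442, 0.085, 0.1214]
ee_rot: [[0.999, 0.039, -0.001], [0.039, -0.999, 0.002], [-0.001, -0.002, -1.0]]
wrist_force: [-4.6, 11.5, 3.2]
gripper_width: 0.405
gripper_force: 6.0
```

Emit:
drive_tool(
  rows=[
    {"tx":0,"ty":0.1,"tz":0,"ax":0,"ay":0,"az":0,"claw":3.5},
    {"tx":0,"ty":0.1,"tz":0,"ax":0,"ay":0,"az":0,"claw":3.5},
    {"tx":0,"ty":0,"tz":0,"ax":0,"ay":0,"az":0,"claw":3.5},
    {"tx":0,"ty":0,"tz":0,"ax":0,"ay":0,"az":0,"claw":3.5},
  ],
)

```text
time_s: 20.67
tcp_pos: [0.4442, 0.0839, 0.1214]
ee_rot: [[0.999, 0.039, -0.001], [0.039, -0.999, 0.004], [-0.001, -0.004, -1.0]]
wrist_force: [-6.0, 15.9, 3.5]
gripper_width: 0.404
gripper_force: 7.7
```

Emit:
drive_tool(
  rows=[
    {"tx":0,"ty":-0.5,"tz":0,"ax":0,"ay":0,"az":0,"claw":3.5},
    {"tx":0,"ty":-0.4,"tz":0,"ax":0,"ay":0,"az":0,"claw":3.5},
    {"tx":0,"ty":-0.4,"tz":0,"ax":0,"ay":0,"az":0,"claw":3.5},
    {"tx":0,"ty":0,"tz":0,"ax":0,"ay":0,"az":0,"claw":3.5},
  ],
)

```text
time_s: 21.0
tcp_pos: [0.4436, 0.0941, 0.1209]
ee_rot: [[0.999, 0.039, -0.002], [0.039, -0.999, -0.002], [-0.002, 0.002, -1.0]]
wrist_force: [-1.0, -0.3, 0.6]
gripper_width: 0.403
gripper_force: 0.0
```

Emit:
drive_tool(
  rows=[
    {"tx":0,"ty":0,"tz":-1,"ax":0,"ay":0,"az":0,"claw":3.5},
    {"tx":0,"ty":0,"tz":-2,"ax":0,"ay":0,"az":0,"claw":3.5},
    {"tx":0,"ty":0,"tz":-3,"ax":0,"ay":0,"az":0,"claw":3.5},
    {"tx":0,"ty":0,"tz":-1,"ax":0,"ay":0,"az":0,"claw":3.5},
    {"tx":0,"ty":0,"tz":0,"ax":0,"ay":0,"az":0.12,"claw":3.5},
    {"tx":0,"ty":0,"tz":0,"ax":0,"ay":0,"az":0.12,"claw":3.5},
    {"tx":0,"ty":0,"tz":0,"ax":0,"ay":0,"az":0.12,"claw":3.5},
    {"tx":0,"ty":0,"tz":0,"ax":0,"ay":0,"az":0.12,"claw":3.5},
    {"tx":0,"ty":0,"tz":0,"ax":0,"ay":0,"az":0.12,"claw":3.5},
    {"tx":0,"ty":0,"tz":0,"ax":0,"ay":0,"az":0.12,"claw":3.5},
  ],
)

```text
time_s: 21.83
tcp_pos: [0.4438, 0.0936, 0.191]
ee_rot: [[0.773, -0.635, -0.002], [-0.635, -0.773, -0.002], [-0.001, 0.003, -1.0]]
wrist_force: [0.1, -0.4, -0.0]
gripper_width: 0.403
gripper_force: 0.0
```

Emit:
drive_tool(
  rows=[
    {"tx":0,"ty":0,"tz":0,"ax":0,"ay":0,"az":0.12,"claw":3.5},
    {"tx":0,"ty":0,"tz":0,"ax":0,"ay":0,"az":0.12,"claw":3.5},
    {"tx":0,"ty":0,"tz":0,"ax":0,"ay":0,"az":0.12,"claw":3.5},
    {"tx":0,"ty":0,"tz":0,"ax":0,"ay":0,"az":0.12,"claw":3.5},
    {"tx":0,"ty":0,"tz":0,"ax":0,"ay":0,"az":0.12,"claw":3.5},
    {"tx":0,"ty":0,"tz":0,"ax":0,"ay":0,"az":0.12,"claw":3.5},
    {"tx":0,"ty":0,"tz":0,"ax":0,"ay":0,"az":0.1,"claw":3.5},
    {"tx":0,"ty":0,"tz":0,"ax":0,"ay":0,"az":0,"claw":3.5},
  ],
)

```text
time_s: 22.5
tcp_pos: [0.4438, 0.0937, 0.1909]
ee_rot: [[0.067, -0.998, -0.002], [-0.998, -0.067, -0.002], [0.001, 0.002, -1.0]]
wrist_force: [-0.9, -0.4, -0.1]
gripper_width: 0.403
gripper_force: 0.0
```

Emit:
drive_tool(
  rows=[
    {"tx":1.67,"ty":-2.22,"tz":0,"ax":0,"ay":0,"az":0,"claw":3.5},
    {"tx":1.67,"ty":-2.22,"tz":0,"ax":0,"ay":0,"az":0,"claw":3.5},
    {"tx":1.67,"ty":-2.22,"tz":0,"ax":0,"ay":0,"az":0,"claw":3.5},
    {"tx":1.67,"ty":-2.22,"tz":0,"ax":0,"ay":0,"az":0,"claw":3.5},
    {"tx":0,"ty":0,"tz":0,"ax":0,"ay":0,"az":0,"claw":3.5},
    {"tx":0,"ty":0,"tz":0,"ax":0,"ay":0,"az":0,"claw":3.5},
  ],
)

```text
time_s: 23.0
tcp_pos: [0.5378, 0.033, 0.1904]
ee_rot: [[0.069, -0.998, -0.003], [-0.998, -0.069, -0.001], [0.001, 0.003, -1.0]]
wrist_force: [-0.7, 0.2, 0.0]
gripper_width: 0.399
gripper_force: 0.0
```

```bash
python3 - <<'E'
from h import *
for n,z in(("top",.144),("side",.138)):
    p,d=capture(n);blobs(n,p,z,30)
    cv2.imwrite(f"pics/{n}3.png",cv2.resize(p[140:340,200:500,::-1],None,fx=2.5,fy=2.5))
E
```

```text
top blue [299. 310.] 208.0 ctr [0.4484 0.0984] sz [0.016 0.052] dir 3.4
top blue [447. 301.] 227.0 ctr [ 0.4612 -0.1696] sz [0.016 0.052] dir 2.5
top blue [250. 150.] 128.0 ctr [0.7488 0.1908] sz [0.025 0.024] dir 89.5
side blue [251. 327.] 273.5 ctr [ 0.4624 -0.1724] sz [0.051 0.02 ] dir 2.6
side blue [242. 226.] 132.0 ctr [0.4493 0.0977] sz [0.049 0.021] dir 2.4
side blue [388. 197.] 75.5 ctr [0.7503 0.1667] sz [0.021 0.039] dir 77.1
side blue [171.  69.] 74.0 ctr [0.228 1.002] sz [0.027 0.102] dir 97.6
side blue [110.  62.] 80.0 ctr [0.0218 1.0951] sz [0.03  0.103] dir 100.1
side blue [200.  61.] 77.0 ctr [0.3131 1.0733] sz [0.028 0.117] dir 95.6
side blue [138.  50.] 75.0 ctr [0.095  1.2124] sz [0.032 0.114] dir 97.9
side red [290. 242.] 129.0 ctr [0.5381 0.0359] sz [0.017 0.054] dir 93.9
side red [251. 126.] 66.5 ctr [0.4737 0.5454] sz [0.065 0.022] dir 5.5
```

View pics/side3.png

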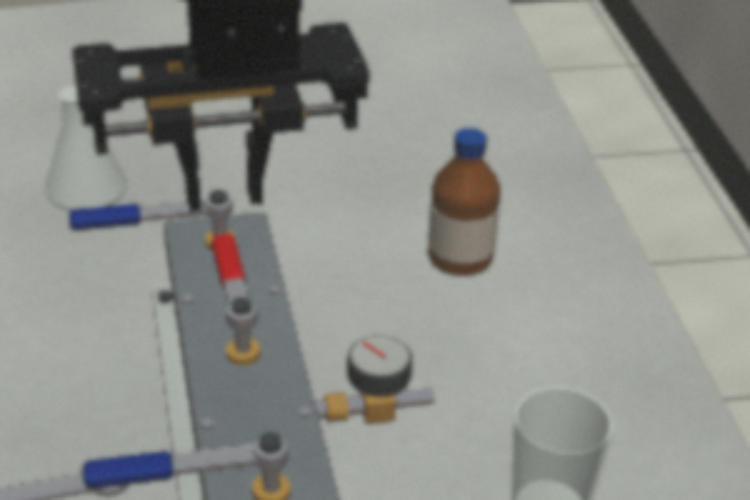

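Both blocks read 2.4–3.4°, so they are home. The fingers (crop 193,205 and 257,200) are above the red sleeve, and I'll go down on it.

Emit:
drive_tool(
  rows=[
    {"tx":0,"ty":0,"tz":2,"ax":0,"ay":0,"az":0,"claw":3.5},
    {"tx":0,"ty":0,"tz":2,"ax":0,"ay":0,"az":0,"claw":3.5},
    {"tx":0,"ty":0,"tz":1,"ax":0,"ay":0,"az":0,"claw":3.5},
    {"tx":0,"ty":0,"tz":1,"ax":0,"ay":0,"az":0,"claw":3.5},
    {"tx":0,"ty":0,"tz":0.9,"ax":0,"ay":0,"az":0,"claw":3.5},
    {"tx":0,"ty":0,"tz":0,"ax":0,"ay":0,"az":0,"claw":3.5},
  ],
)

```text
time_s: 23.6
tcp_pos: [0.5366, 0.0343, 0.1211]
ee_rot: [[0.07, -0.998, -0.003], [-0.998, -0.07, -0.001], [0.001, 0.003, -1.0]]
wrist_force: [-0.7, -0.9, 0.1]
gripper_width: 0.402
gripper_force: 0.0
```

Emit:
drive_tool(
  rows=[
    {"tx":0,"ty":0.2,"tz":0,"ax":0,"ay":0,"az":0,"claw":3.5},
    {"tx":0,"ty":0.2,"tz":0,"ax":0,"ay":0,"az":0,"claw":3.5},
    {"tx":0,"ty":0.2,"tz":0,"ax":0,"ay":0,"az":0,"claw":3.5},
    {"tx":0,"ty":0.2,"tz":0,"ax":0,"ay":0,"az":0,"claw":3.5},
    {"tx":0,"ty":0,"tz":0,"ax":0,"ay":0,"az":0,"claw":3.5},
  ],
)

```text
time_s: 24.02
tcp_pos: [0.5295, 0.0337, 0.1231]
ee_rot: [[0.07, -0.998, 0.001], [-0.998, -0.07, 0.0], [-0.0, -0.001, -1.0]]
wrist_force: [-0.3, 0.2, -0.7]
gripper_width: 0.402
gripper_force: 0.0
```

Emit:
drive_tool(
  rows=[
    {"tx":0.02,"ty":0.15,"tz":0,"ax":0,"ay":0,"az":-0.02,"claw":3.5},
    {"tx":0.02,"ty":0.15,"tz":0,"ax":0,"ay":0,"az":-0.02,"claw":3.5},
    {"tx":0,"ty":0,"tz":0,"ax":0,"ay":0,"az":0,"claw":3.5},
  ],
)

```text
time_s: 24.27
tcp_pos: [0.5279, 0.0332, 0.123]
ee_rot: [[0.111, -0.994, 0.003], [-0.994, -0.111, 0.001], [-0.0, -0.003, -1.0]]
wrist_force: [2.5, -1.7, -0.2]
gripper_width: 0.404
gripper_force: 1.5
```

Emit:
drive_tool(
  rows=[
    {"tx":0.02,"ty":0.15,"tz":0,"ax":0,"ay":0,"az":-0.02,"claw":3.5},
    {"tx":0.02,"ty":0.15,"tz":0,"ax":0,"ay":0,"az":-0.02,"claw":3.5},
    {"tx":0,"ty":0,"tz":0,"ax":0,"ay":0,"az":0,"claw":3.5},
  ],
)

```text
time_s: 24.52
tcp_pos: [0.5245, 0.0325, 0.123]
ee_rot: [[0.151, -0.989, 0.002], [-0.989, -0.151, 0.001], [-0.0, -0.002, -1.0]]
wrist_force: [3.4, -0.1, -0.1]
gripper_width: 0.399
gripper_force: 1.8
```

Emit:
drive_tool(
  rows=[
    {"tx":0.02,"ty":0.15,"tz":0,"ax":0,"ay":0,"az":-0.02,"claw":3.5},
    {"tx":0.02,"ty":0.15,"tz":0,"ax":0,"ay":0,"az":-0.02,"claw":3.5},
    {"tx":0,"ty":0,"tz":0,"ax":0,"ay":0,"az":0,"claw":3.5},
  ],
)

```text
time_s: 24.77
tcp_pos: [0.5213, 0.0317, 0.123]
ee_rot: [[0.19, -0.982, 0.001], [-0.982, -0.19, 0.001], [-0.0, -0.001, -1.0]]
wrist_force: [4.0, 0.3, 0.8]
gripper_width: 0.402
gripper_force: 1.8
```

Emit:
drive_tool(
  rows=[
    {"tx":0.02,"ty":0.18,"tz":0,"ax":0,"ay":0,"az":-0.027,"claw":3.5},
    {"tx":0.02,"ty":0.18,"tz":0,"ax":0,"ay":0,"az":-0.027,"claw":3.5},
    {"tx":0,"ty":0,"tz":0,"ax":0,"ay":0,"az":0,"claw":3.5},
  ],
)

```text
time_s: 25.02
tcp_pos: [0.5177, 0.0305, 0.123]
ee_rot: [[0.242, -0.97, 0.001], [-0.97, -0.242, 0.0], [-0.0, -0.001, -1.0]]
wrist_force: [2.8, 1.0, 2.6]
gripper_width: 0.403
gripper_force: 1.7
```

Emit:
drive_tool(
  rows=[
    {"tx":0.03,"ty":0.18,"tz":0,"ax":0,"ay":0,"az":-0.027,"claw":3.5},
    {"tx":0.03,"ty":0.18,"tz":0,"ax":0,"ay":0,"az":-0.027,"claw":3.5},
    {"tx":0,"ty":0,"tz":0,"ax":0,"ay":0,"az":0,"claw":3.5},
  ],
)

```text
time_s: 25.27
tcp_pos: [0.5145, 0.0291, 0.123]
ee_rot: [[0.294, -0.956, 0.001], [-0.956, -0.294, 0.0], [-0.0, -0.001, -1.0]]
wrist_force: [4.1, 0.6, 1.4]
gripper_width: 0.405
gripper_force: 1.8
```

Emit:
drive_tool(
  rows=[
    {"tx":0.03,"ty":0.18,"tz":0,"ax":0,"ay":0,"az":-0.027,"claw":3.5},
    {"tx":0.03,"ty":0.18,"tz":0,"ax":0,"ay":0,"az":-0.027,"claw":3.5},
    {"tx":0,"ty":0,"tz":0,"ax":0,"ay":0,"az":0,"claw":3.5},
  ],
)

```text
time_s: 25.52
tcp_pos: [0.5113, 0.0275, 0.1229]
ee_rot: [[0.344, -0.939, 0.001], [-0.939, -0.344, 0.001], [-0.0, -0.001, -1.0]]
wrist_force: [3.3, 1.8, 2.5]
gripper_width: 0.403
gripper_force: 1.9
```

Emit:
drive_tool(
  rows=[
    {"tx":0.03,"ty":0.18,"tz":0,"ax":0,"ay":0,"az":-0.027,"claw":3.5},
    {"tx":0.03,"ty":0.18,"tz":0,"ax":0,"ay":0,"az":-0.027,"claw":3.5},
    {"tx":0,"ty":0,"tz":0,"ax":0,"ay":0,"az":0,"claw":3.5},
  ],
)

```text
time_s: 25.77
tcp_pos: [0.5081, 0.0257, 0.1229]
ee_rot: [[0.394, -0.919, 0.001], [-0.919, -0.394, 0.001], [-0.0, -0.001, -1.0]]
wrist_force: [3.9, 1.9, 2.2]
gripper_width: 0.401
gripper_force: 2.0
```

Emit:
drive_tool(
  rows=[
    {"tx":0.03,"ty":0.18,"tz":0,"ax":0,"ay":0,"az":-0.027,"claw":3.5},
    {"tx":0.03,"ty":0.18,"tz":0,"ax":0,"ay":0,"az":-0.027,"claw":3.5},
    {"tx":0,"ty":0,"tz":0,"ax":0,"ay":0,"az":0,"claw":3.5},
  ],
)

```text
time_s: 26.02
tcp_pos: [0.505, 0.0237, 0.1228]
ee_rot: [[0.443, -0.896, 0.001], [-0.896, -0.443, 0.001], [-0.0, -0.001, -1.0]]
wrist_force: [3.2, 3.1, 2.7]
gripper_width: 0.4
gripper_force: 2.1
```

Emit:
drive_tool(
  rows=[
    {"tx":0.04,"ty":0.32,"tz":0,"ax":0,"ay":0,"az":-0.05,"claw":3.5},
    {"tx":0.04,"ty":0.32,"tz":0,"ax":0,"ay":0,"az":-0.05,"claw":3.5},
    {"tx":0,"ty":0,"tz":0,"ax":0,"ay":0,"az":0,"claw":3.5},
  ],
)

```text
time_s: 26.27
tcp_pos: [0.4993, 0.0196, 0.1226]
ee_rot: [[0.53, -0.848, -0.0], [-0.848, -0.53, 0.0], [-0.0, 0.0, -1.0]]
wrist_force: [4.2, 2.4, 2.6]
gripper_width: 0.406
gripper_force: 1.9
```

Emit:
drive_tool(
  rows=[
    {"tx":0.04,"ty":0.33,"tz":0,"ax":0,"ay":0,"az":-0.05,"claw":3.5},
    {"tx":0.04,"ty":0.33,"tz":0,"ax":0,"ay":0,"az":-0.05,"claw":3.5},
    {"tx":0.04,"ty":0.33,"tz":0,"ax":0,"ay":0,"az":-0.05,"claw":3.5},
    {"tx":0.04,"ty":0.33,"tz":0,"ax":0,"ay":0,"az":-0.05,"claw":3.5},
  ],
)

```text
time_s: 26.6
tcp_pos: [0.4904, 0.0107, 0.1226]
ee_rot: [[0.689, -0.725, 0.001], [-0.725, -0.689, 0.0], [0.001, -0.001, -1.0]]
wrist_force: [4.8, 0.7, 1.7]
gripper_width: 0.399
gripper_force: 2.3
```

Emit:
drive_tool(
  rows=[
    {"tx":0.04,"ty":0.33,"tz":0,"ax":0,"ay":0,"az":-0.05,"claw":3.5},
    {"tx":0.04,"ty":0.33,"tz":0,"ax":0,"ay":0,"az":-0.05,"claw":3.5},
    {"tx":0.04,"ty":0.33,"tz":0,"ax":0,"ay":0,"az":-0.05,"claw":3.5},
    {"tx":0.04,"ty":0.33,"tz":0,"ax":0,"ay":0,"az":-0.05,"claw":3.5},
  ],
)

```text
time_s: 26.93
tcp_pos: [0.483, -0.0002, 0.1226]
ee_rot: [[0.819, -0.574, 0.002], [-0.574, -0.819, 0.0], [0.001, -0.001, -1.0]]
wrist_force: [5.5, 2.8, 1.2]
gripper_width: 0.405
gripper_force: 2.3
```

Emit:
drive_tool(
  rows=[
    {"tx":0.04,"ty":0.33,"tz":0,"ax":0,"ay":0,"az":-0.05,"claw":3.5},
    {"tx":0.04,"ty":0.33,"tz":0,"ax":0,"ay":0,"az":-0.05,"claw":3.5},
    {"tx":0.04,"ty":0.33,"tz":0,"ax":0,"ay":0,"az":-0.05,"claw":3.5},
    {"tx":0.04,"ty":0.33,"tz":0,"ax":0,"ay":0,"az":-0.05,"claw":3.5},
  ],
)

```text
time_s: 27.27
tcp_pos: [0.4775, -0.0122, 0.1225]
ee_rot: [[0.917, -0.4, 0.001], [-0.4, -0.917, 0.001], [0.001, -0.001, -1.0]]
wrist_force: [4.1, 2.8, 0.7]
gripper_width: 0.407
gripper_force: 2.2
```

Emit:
drive_tool(
  rows=[
    {"tx":0.04,"ty":0.33,"tz":0,"ax":0,"ay":0,"az":-0.05,"claw":3.5},
    {"tx":0.04,"ty":0.33,"tz":0,"ax":0,"ay":0,"az":-0.05,"claw":3.5},
    {"tx":0.04,"ty":0.33,"tz":0,"ax":0,"ay":0,"az":-0.05,"claw":3.5},
    {"tx":0,"ty":0,"tz":0,"ax":0,"ay":0,"az":0,"claw":3.5},
  ],
)

```text
time_s: 27.6
tcp_pos: [0.474, -0.0222, 0.1222]
ee_rot: [[0.966, -0.26, -0.001], [-0.26, -0.966, 0.0], [-0.001, 0.0, -1.0]]
wrist_force: [2.0, 2.7, 0.3]
gripper_width: 0.403
gripper_force: 1.6
```

Emit:
drive_tool(
  rows=[
    {"tx":0.05,"ty":0.33,"tz":0,"ax":0,"ay":0,"az":-0.05,"claw":3.5},
    {"tx":0.05,"ty":0.33,"tz":0,"ax":0,"ay":0,"az":-0.05,"claw":3.5},
    {"tx":0.05,"ty":0.33,"tz":0,"ax":0,"ay":0,"az":-0.05,"claw":3.5},
    {"tx":0,"ty":0,"tz":0,"ax":0,"ay":0,"az":0,"claw":3.5},
  ],
)

```text
time_s: 27.93
tcp_pos: [0.4729, -0.0322, 0.1221]
ee_rot: [[0.994, -0.113, -0.002], [-0.113, -0.994, -0.0], [-0.002, 0.0, -1.0]]
wrist_force: [1.4, 3.4, 0.9]
gripper_width: 0.402
gripper_force: 1.4
```

Emit:
drive_tool(
  rows=[
    {"tx":0.05,"ty":0.3,"tz":0,"ax":0,"ay":0,"az":-0.05,"claw":3.5},
    {"tx":0.05,"ty":0.3,"tz":0,"ax":0,"ay":0,"az":-0.05,"claw":3.5},
    {"tx":0,"ty":0,"tz":0,"ax":0,"ay":0,"az":-0.03,"claw":3.5},
    {"tx":0,"ty":0,"tz":0,"ax":0,"ay":0,"az":0,"claw":3.5},
  ],
)

```text
time_s: 28.27
tcp_pos: [0.4733, -0.0381, 0.1219]
ee_rot: [[1.0, 0.016, -0.003], [0.016, -1.0, -0.0], [-0.003, 0.0, -1.0]]
wrist_force: [1.6, 1.6, 0.5]
gripper_width: 0.4
gripper_force: 1.4
```

Emit:
drive_tool(
  rows=[
    {"tx":0,"ty":0.2,"tz":0,"ax":0,"ay":0,"az":-0.02,"claw":3.5},
    {"tx":0,"ty":0.1,"tz":0,"ax":0,"ay":0,"az":-0.01,"claw":3.5},
    {"tx":0,"ty":0,"tz":0,"ax":0,"ay":0,"az":0,"claw":3.5},
  ],
)

```text
time_s: 28.52
tcp_pos: [0.4735, -0.0413, 0.1221]
ee_rot: [[0.999, 0.048, -0.002], [0.048, -0.999, -0.0], [-0.002, -0.0, -1.0]]
wrist_force: [1.0, 3.6, 0.3]
gripper_width: 0.402
gripper_force: 1.8
```

Emit:
drive_tool(
  rows=[
    {"tx":0,"ty":0.1,"tz":0,"ax":0,"ay":0,"az":0,"claw":3.5},
    {"tx":0,"ty":0.1,"tz":0,"ax":0,"ay":0,"az":0,"claw":3.5},
    {"tx":0,"ty":0,"tz":0,"ax":0,"ay":0,"az":0,"claw":3.5},
  ],
)

```text
time_s: 28.77
tcp_pos: [0.4734, -0.0435, 0.122]
ee_rot: [[0.999, 0.048, -0.003], [0.048, -0.999, -0.0], [-0.003, 0.0, -1.0]]
wrist_force: [-1.4, 4.3, -0.6]
gripper_width: 0.401
gripper_force: 1.9
```

Emit:
drive_tool(
  rows=[
    {"tx":0,"ty":0.1,"tz":0,"ax":0,"ay":0,"az":0,"claw":3.5},
    {"tx":0,"ty":0.1,"tz":0,"ax":0,"ay":0,"az":0,"claw":3.5},
    {"tx":0,"ty":0,"tz":0,"ax":0,"ay":0,"az":0,"claw":3.5},
  ],
)

```text
time_s: 29.02
tcp_pos: [0.4733, -0.0454, 0.1221]
ee_rot: [[0.999, 0.049, -0.003], [0.049, -0.999, -0.0], [-0.003, 0.0, -1.0]]
wrist_force: [-1.7, 4.4, -1.2]
gripper_width: 0.403
gripper_force: 2.3
```

Emit:
drive_tool(
  rows=[
    {"tx":0,"ty":0.1,"tz":0,"ax":0,"ay":0,"az":0,"claw":3.5},
    {"tx":0,"ty":0.1,"tz":0,"ax":0,"ay":0,"az":0,"claw":3.5},
    {"tx":0,"ty":0,"tz":0,"ax":0,"ay":0,"az":0,"claw":3.5},
  ],
)

```text
time_s: 29.27
tcp_pos: [0.4732, -0.0467, 0.122]
ee_rot: [[0.999, 0.049, -0.003], [0.049, -0.999, 0.001], [-0.003, -0.001, -1.0]]
wrist_force: [-3.1, 8.5, -0.6]
gripper_width: 0.402
gripper_force: 4.5
```

Emit:
drive_tool(
  rows=[
    {"tx":0,"ty":0.1,"tz":0,"ax":0,"ay":0,"az":0,"claw":3.5},
    {"tx":0,"ty":0.05,"tz":0,"ax":0,"ay":0,"az":0,"claw":3.5},
    {"tx":0,"ty":0,"tz":0,"ax":0,"ay":0,"az":0,"claw":3.5},
  ],
)

```text
time_s: 29.52
tcp_pos: [0.4732, -0.0474, 0.122]
ee_rot: [[0.999, 0.049, -0.003], [0.049, -0.999, 0.002], [-0.003, -0.002, -1.0]]
wrist_force: [-4.4, 12.8, 0.8]
gripper_width: 0.404
gripper_force: 6.2
```

At the stop. One slight press more, then back off and lift clear.

Emit:
drive_tool(
  rows=[
    {"tx":0,"ty":0.1,"tz":0,"ax":0,"ay":0,"az":0,"claw":3.5},
    {"tx":0,"ty":0.05,"tz":0,"ax":0,"ay":0,"az":0,"claw":3.5},
    {"tx":0,"ty":0,"tz":0,"ax":0,"ay":0,"az":0,"claw":3.5},
    {"tx":0,"ty":0,"tz":0,"ax":0,"ay":0,"az":0,"claw":3.5},
  ],
)

```text
time_s: 29.85
tcp_pos: [0.4732, -0.0481, 0.122]
ee_rot: [[0.999, 0.049, -0.003], [0.049, -0.999, 0.003], [-0.003, -0.004, -1.0]]
wrist_force: [-5.6, 15.4, 1.5]
gripper_width: 0.402
gripper_force: 8.0
```

Emit:
drive_tool(
  rows=[
    {"tx":0,"ty":-0.5,"tz":0,"ax":0,"ay":0,"az":0,"claw":3.5},
    {"tx":0,"ty":-0.4,"tz":0,"ax":0,"ay":0,"az":0,"claw":3.5},
    {"tx":0,"ty":-0.35,"tz":0,"ax":0,"ay":0,"az":0,"claw":3.5},
    {"tx":0,"ty":0,"tz":0,"ax":0,"ay":0,"az":0,"claw":3.5},
  ],
)

```text
time_s: 30.18
tcp_pos: [0.4744, -0.0379, 0.1227]
ee_rot: [[0.999, 0.05, 0.0], [0.05, -0.999, -0.001], [0.0, 0.001, -1.0]]
wrist_force: [-0.3, 0.0, -0.1]
gripper_width: 0.401
gripper_force: 0.0
```

Emit:
drive_tool(
  rows=[
    {"tx":0,"ty":0,"tz":-1,"ax":0,"ay":0,"az":0,"claw":3.5},
    {"tx":0,"ty":0,"tz":-2,"ax":0,"ay":0,"az":0,"claw":3.5},
    {"tx":0,"ty":0,"tz":-3,"ax":0,"ay":0,"az":0,"claw":3.5},
    {"tx":0,"ty":0,"tz":-3,"ax":0,"ay":0,"az":0,"claw":3.5},
    {"tx":0,"ty":-3,"tz":0,"ax":0,"ay":0,"az":0,"claw":3.5},
    {"tx":0,"ty":-3,"tz":0,"ax":0,"ay":0,"az":0,"claw":3.5},
    {"tx":0,"ty":-3,"tz":0,"ax":0,"ay":0,"az":0,"claw":3.5},
    {"tx":0,"ty":-3,"tz":0,"ax":0,"ay":0,"az":0,"claw":3.5},
    {"tx":0,"ty":-3,"tz":0,"ax":0,"ay":0,"az":0,"claw":3.5},
    {"tx":0,"ty":-3,"tz":0,"ax":0,"ay":0,"az":0,"claw":3.5},
  ],
)

```text
time_s: 31.02
tcp_pos: [0.4653, 0.1428, 0.2128]
ee_rot: [[0.999, 0.049, 0.001], [0.049, -0.999, -0.0], [0.001, 0.0, -1.0]]
wrist_force: [0.4, -0.2, -0.5]
gripper_width: 0.401
gripper_force: 0.0
```

Emit:
drive_tool(
  rows=[
    {"tx":0,"ty":-3,"tz":0,"ax":0,"ay":0,"az":0,"claw":3.5},
    {"tx":0,"ty":-3,"tz":0,"ax":0,"ay":0,"az":0,"claw":3.5},
    {"tx":0,"ty":-3,"tz":0,"ax":0,"ay":0,"az":0,"claw":3.5},
    {"tx":0,"ty":0,"tz":0,"ax":0,"ay":0,"az":0,"claw":3.5},
    {"tx":0,"ty":0,"tz":0,"ax":0,"ay":0,"az":0,"claw":3.5},
  ],
)

```text
time_s: 31.43
tcp_pos: [0.461, 0.2327, 0.2123]
ee_rot: [[0.999, 0.051, -0.0], [0.051, -0.999, -0.001], [-0.0, 0.001, -1.0]]
wrist_force: [-0.4, 0.1, -0.3]
gripper_width: 0.403
gripper_force: 0.0
```

```bash
python3 - <<'E'
from h import *
for n,z in(("top",.144),("side",.138)):
    p,d=capture(n);blobs(n,p,z,30)
    cv2.imwrite(f"pics/{n}4.png",p[:,:,::-1])
E
```

```text
top blue [298. 310.] 212.5 ctr [0.4484 0.0991] sz [0.016 0.052] dir 180.0
top blue [447. 301.] 228.0 ctr [ 0.4612 -0.1696] sz [0.016 0.053] dir 2.7
top blue [250. 150.] 129.5 ctr [0.7488 0.1917] sz [0.027 0.024] dir 89.5
top red [372. 292.] 231.0 ctr [ 0.478  -0.0341] sz [0.017 0.053] dir 1.8
side blue [251. 327.] 271.5 ctr [ 0.4624 -0.1723] sz [0.051 0.02 ] dir 2.1
side blue [242. 226.] 129.0 ctr [0.4493 0.0977] sz [0.049 0.021] dir 2.4
side blue [388. 196.] 76.5 ctr [0.7507 0.1685] sz [0.021 0.035] dir 77.1
side blue [171.  69.] 73.0 ctr [0.2271 1.0028] sz [0.026 0.095] dir 95.3
side blue [110.  62.] 80.5 ctr [0.0227 1.0903] sz [0.03  0.113] dir 100.1
side blue [200.  61.] 79.0 ctr [0.3131 1.074 ] sz [0.028 0.118] dir 95.6
side blue [138.  50.] 76.0 ctr [0.095  1.2124] sz [0.032 0.114] dir 97.9
side red [259. 269.] 200.5 ctr [ 0.4791 -0.0356] sz [0.052 0.022] dir 2.3
```

View pics/side4.png

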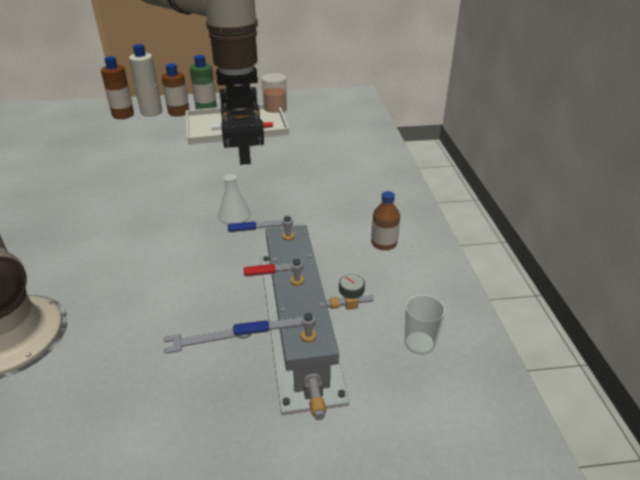

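The three levers, at pixels (242,226), (259,269) and (251,327), all point to the manifold's -x at about 2°. The glassware and spanner are where they were and the arm is clear. I'll hand it in.

```bash
python3 -c "from station import *;print(finish_job())"
```

```text
the job is handed in; nothing more can be done
None
```

I shut the right block lever first (it was the free one), then the left, then opened the bleed; all three looked fully home in the final pictures, readings between pushes peaked at about 17 N, nothing else was moved, and I handed the job in at about 31 s.

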